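Put the rings back on the reading lamp's swivel spindle

TASK

The clamp-on reading lamp has been taken apart for cleaning: put its three loose rings back on the upright steel spindle of its clamp in order of size, the wide blue disc first, then the metal spacer, and last the small red locking collar pressed down over the spindle's spring leaves, each lying flat and fully home on what is below it, and let go of them all. The spindle stands somewhere off-centre in an oversize hole, so feel your way on gently: the plastic clamp cracks if it ever takes more than about 30 N, downwards or sideways. Leave everything else on the drawer unit where it is.

Things in the scene. Friction and masses are not known exactly. Their poses are not given: they have to be found in the camera images.
- lamp_clamp: White plastic clamp of the reading lamp on the back edge of the drawer unit's top, fixed. Origin on the top's surface under the middle of the boss, z up, x towards the back edge. Jaw on the top: x -35 to 73 mm, 56 mm wide, 13 mm high; on it a round boss, diameter 48 mm, up to 28 mm high, out of which the steel spindle stands. Web behind the edge: x 73 to 87 mm, 13 mm high.
- spindle_mark (a point): Point on the boss's axis 35 mm above the drawer unit's top: nominal place of the spindle's shoulder. The spindle itself is NOT measured: its upright axis is up to 5 mm off this point along the clamp's x and up to 5 mm along its y, its shoulder 0 to 5 mm above it, and it stays put there.
- boss_top (a point): Centre of the boss's top, 28 mm up. Spindle, in heights above its shoulder: flat shoulder, diameter 36 mm; plain journal, diameter 18 mm, to 23 mm, ending in a square flat step; above it a shank, diameter 12 mm, to 49 mm; cone to a blunt tip, diameter 4 mm, at 55 mm.
- leaf0 (a joint): One of two brass spring leaves in the shank, on the clamp's +y and -y sides: metres sprung out, 0 free, negative pressed in. Free, they stand 8.4 mm from the axis from 34 to 41 mm above the shoulder and slope in to the shank's surface at 48 mm. A centred disc or spacer clears them; the collar presses them in and drags with about 5 to 8 N, up to 11 N where they are first pressed in.
- disc: Blue plastic friction disc, a flat ring: outside diameter 62 mm, bore 20 mm, 8 mm thick, about 30 g. Lies flat on the drawer unit's top at the start. Origin: centre of its underside, z along its axis. Slides freely on the journal with 1 mm of room all round.
- spacer: Bare metal spacer ring: outside diameter 44 mm, bore 20 mm, 20 mm high, about 60 g. Stands flat at the start. Origin: centre of its underside, z along its axis. Slides freely on the journal with 1 mm of room all round.
- collar: Small ribbed red plastic locking collar: outside diameter 30 mm (32 over the ribs), bore 14 mm, 14 mm high, about 20 g. Stands flat at the start. Origin: centre of its underside, z along its axis. 1 mm of room all round on the shank; the spring leaves hold it where it is pushed. Too small for the journal.
- bottle: Glass baby bottle with blue ring and clear cap, diameter 62 mm, 170 mm high, standing. Origin: centre of its underside. Bystander.
- coaster: White ceramic coaster, diameter 96 mm, 9 mm high. Origin: centre of its underside. Bystander.
- organiser: Green plastic pill organiser with seven hinged lids, 170 x 40 x 26 mm, long side along its x. Origin: centre of its underside. Bystander.
- rattle: Wooden dumbbell rattle, 140 mm long along its x, heads of 42 mm diameter. Origin: under its middle on the table. Bystander.
- screwdriver: Screwdriver lying along its x, 170 mm long. Origin: under its middle. Bystander.
Mind the look-alikes: they are no part of the job. Several things have the shape of the spacer; the one meant has the colours described above.

How it is judged:
On the way, in this order (a step that is already met when the one before it is completed fails the run):
1. the blue disc lies flat on the spindle's shoulder, let go (horizontal distance between disc and spindle_mark below 0.009 m and z of disc in the frame of spindle_mark between -0.0015 and 0.007 m and angle between disc's own z axis and vertical below 0.06 rad and contact force between disc and the fingers below 0.1 N), for 0.15 s.
2. the metal spacer lies flat on the disc, threaded on the spindle, let go (horizontal distance between disc and spindle_mark below 0.009 m and z of disc in the frame of spindle_mark between -0.0015 and 0.007 m and angle between each of disc, spacer's own z axis and vertical below 0.06 rad and horizontal distance between spacer and disc below 0.0035 m and z of spacer in the frame of disc between 0.0066 and 0.0094 m and contact force between spacer and the fingers below 0.1 N), for 0.15 s.
3. the red collar is pressed home on the spacer, let go (horizontal distance between disc and spindle_mark below 0.009 m and z of disc in the frame of spindle_mark between -0.0015 and 0.007 m and angle between each of disc, spacer, collar's own z axis and vertical below 0.06 rad and horizontal distance between spacer and disc below 0.0035 m and z of spacer in the frame of disc between 0.0066 and 0.0094 m and horizontal distance between collar and spacer below 0.0035 m and z of collar in the frame of spacer between 0.0185 and 0.0214 m and contact force between collar and the fingers below 0.1 N), for 0.2 s.
At the end, for the whole second after the job is handed in: Disc flat on the spindle's shoulder (underside -1.5 to 7 mm, axis within 9 mm, of spindle_mark), spacer flat on the disc (underside 6.6-9.4 mm over the disc's), collar flat on the spacer (18.5-21.4 mm over the spacer's), axes within 3.5 mm, tilt under 0.06 rad, all let go and at rest (all of step 3 and contact force between each of disc, spacer and the fingers below 0.1 N and linear speed of each of disc, spacer, collar below 0.02 m/s); the robot touches nothing.
It fails at once if a ring or the fingers load the lamp clamp and its spindle with more than 35 N (contact force between any of disc, spacer, collar, the fingers and lamp_clamp above 35 N).
It fails at once if the baby bottle or the coaster is shifted by more than 20 mm (distance of any of bottle, coaster from where it was at the start of the episode above 0.02 m).
It fails at once if the pill organiser or the rattle or the screwdriver is shifted by more than 20 mm (distance of any of organiser, rattle, screwdriver from where it was at the start of the episode above 0.02 m).
It also fails if it takes over 72 s, if anything falls off the work surface, if the arm or the gripper's body presses on something with over 40 N, if the wrist force passes 120 N, or if a joint passes its speed limit or range.

ROBOT

A 7-joint arm with a two-finger parallel gripper is mounted at the origin on the work surface. World frame = base frame: x ahead of the robot, y to its left, z up, the work surface at z = 0. Lengths are in m, angles in rad, forces in N, time in s.
With the tool pointing down it reaches from about 0.4 to 0.85 m from the base axis. Payload 4.5 kg.
Tool frame: the origin (TCP) lies on the centre line of the jaws, within the pads' length; the fingertips stand 14 mm ahead of it and the grasp point (between the pads) lies 5 mm behind it; y points along the fingers, z is the direction in which the jaws open and shut, and the axes are right-handed (so a half turn about y gives the same grasp; the last joint's range is limited). The gripper opens to 88 mm and grips with 3 to 60 N. Pads are 18 mm wide; open, the fingers measure 123 mm over their backs; the gripper's body (75 mm by 187 mm) begins 45 mm behind the grasp point.
Start: joints at [1.147, 0.689, -0.195, 1.565, 0.157, 0.902, -0.215], TCP at [0.276, -0.561, 0.253] pointing down, gripper open.
Joint ranges: [-3.01, 3.01], [-0.46, 2.08], [-1.47, 1.51], [0.13, 2.56], [-1, 4.14], [0.04, 2.09], [-2.66, 2.66]. Speed limits (rad/s): [2.57, 2.57, 3.14, 3.14, 3.14, 3.14, 3.14].

INTERFACE

Orientations are given as a unit quaternion [x, y, z, w].
In Python, from plant import get_state, imaging, job gives the robot as it stands.
- The arm moves only by the tool send_rows, never from a script. Its argument "motion" is a list that holds one entry, the list of rows, each a list of 7 numbers: the turn, a rotation vector about the tool's x, y, z scaled (see below), then the shift along the tool's x, y, z scaled (see below), then the gripper's target within -1 to 1 (shut at 1, half-way at 0, fully open at -1). In form: [[[rx, ry, rz, tx, ty, tz, gripper], ...]]. A call has exactly 5 rows; each row shifts and turns the commanded pose from where the row before left it, along the tool's axes as they then stand; what a row does not reach is not made up. The controller multiplies each number of a shift by 0.02 m and each number of a turn by 0.08 rad. A row lasts 1/12 s, in which the tool goes at most 41.7 mm and 7.16 degrees, less where a joint would pass 70% of its speed; a pose out of reach is approached as far as the arm can. A call with a number of a shift or a turn outside -1 to 1 is refused whole. A call with a gripper value outside its range is refused whole. The fingers move at their own pace and stop on an object; "force" is the grip in N (left out, the last holds). Time passes only in rows, so rows that do not move let the fingers close, or fill a call up. It gives the time, the measured TCP pose, the force and the opening at its end, in the units of the state.
- get_state(): the state, without advancing time (a new reading comes with each control period).
- imaging.snapshot(name): name is "side" or "top" or "wrist"; returns a dict with "img" (400x640x3 uint8, red, green, blue), "camera_matrix" (3x3 intrinsics, pixels), "R" (3x3) and "t" (3): a world point X has camera coordinates R X + t; the wrist camera has in their place "hand_eye" (4x4, takes a point from camera to tool coordinates, whose origin is the TCP and whose axes are the tool frame's). Camera axes: x right, y down, z forward; pixel columns grow to the right and rows downward; lengths in m; the calibration is good to about 2 mm. The wrist camera is an equidistant fisheye: a pixel r from the principal point sees the ray r / f radians off the axis. A picture is of the moment at which its call begins: read the wrist's pose just before it. There is no depth.
- job.finish_job(): hands the job in, once; it reports no verdict.
The state is a dict: "clock": time; "q": joint angles; "qd": joint speeds; "joint_torque": joint torques, N m; "tool_pos": TCP position; "eef_rot": TCP orientation; "contact_force": force on the tool from outside, world axes, zero at the start; "moment": the same for the moment, N m; "opening": opening from 0.0 (shut) to 1.0 (fully open).
Only numpy, scipy, OpenCV 4.12 (cv2) and the standard library are available. Lean on these libraries where they do the work, as an engineer would, in place of code of your own. Each camera call takes 0.05 s, during which the arm holds its last target.

## Working session

There is one attempt and no reset: what is moved stays moved. The work goes in short steps, Python scripts to look and compute and a tool call to move; the robot and the scene stay as the last step left them, time stands still between calls to the robot, and variables do not carry over. Pictures are saved under pics/ and viewed, and the job is handed in when it is done.

Besides the shell and the picture viewer there is one more tool, called as name(argument=value, ...), one argument or row to a line, values as JSON. send_rows: Moves the arm, as the interface text tells. Its arguments: {"type":"object","properties":{"motion":{"type":"array"},"force":{"type":"number"}},"required":["motion"]}

```bash
ls; mkdir -p pics; python3 - <<'E'
from plant import get_state, imaging, job
import cv2
s=get_state(); print(s)
for n in ["side","top","wrist"]:
    d=imaging.snapshot(n); cv2.imwrite(f"pics/{n}0.png",d["img"][:,:,::-1])
    print(n,{k:v for k,v in d.items() if k!="img"})
E
```

```text
pics
{'clock': 0.0, 'q': array([ 1.14680281,  0.68999967, -0.19453083,  1.56635584,  0.157281  ,
        0.90251052, -0.21508174]), 'qd': array([-1.34883204e-04,  3.08438808e-04,  4.57957157e-04, -7.90014879e-05,
        9.40858953e-04, -6.24464572e-04, -4.86225487e-04]), 'joint_torque': array([ 1.92205935e-04, -5.27559328e+01, -1.26730442e+00, -1.53426558e+01,
       -5.26957749e-02,  6.63872706e-03,  1.45995741e-04]), 'tool_pos': array([ 0.27592466, -0.56010192,  0.25189751]), 'eef_rot': array([-0.16067031,  0.68929284, -0.68801673,  0.16029167]), 'contact_force': array([0.02481842, 0.50452867, 0.46879211]), 'moment': array([ 0.05572677,  0.02786081, -0.04715035]), 'opening': 1.0012077587272195}
side {'camera_matrix': array([[361.77610858,   0.        , 316.55487902],
       [  0.        , 361.77610858, 202.75304807],
       [  0.        ,   0.        ,   1.        ]]), 'R': array([[-0.96603184, -0.25819748,  0.01079595],
       [-0.14414903,  0.50371129, -0.85176053],
       [ 0.21448438, -0.82438401, -0.52382006]]), 't': array([0.4930705 , 0.13342253, 0.81333365])}
top {'camera_m
[... 196 characters left out ...]
0376, -0.00156329],
       [-0.98193651,  0.01968944, -0.18818347],
       [ 0.18817732, -0.00218121, -0.98213265]]), 't': array([0.01607994, 0.52009336, 1.10111564])}
wrist {'camera_matrix': array([[309.70691629,   0.        , 321.24169969],
       [  0.        , 309.70691629, 200.2175384 ],
       [  0.        ,   0.        ,   1.        ]]), 'hand_eye': array([[-1.72544235e-05,  9.53033538e-01,  3.02864779e-01,
        -7.85579476e-02],
       [ 1.83328894e-03, -3.02864240e-01,  9.53031947e-01,
        -1.31393961e-01],
       [ 9.99998319e-01,  5.71682667e-04, -1.74196010e-03,
         1.15965935e-04],
       [ 0.00000000e+00,  0.00000000e+00,  0.00000000e+00,
         1.00000000e+00]])}
```

View pics/top0.png

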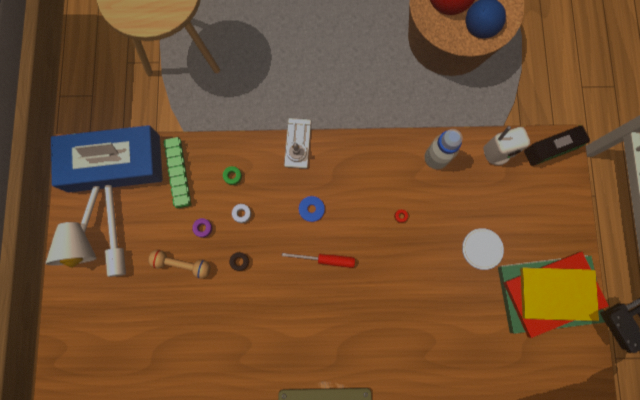

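View pics/side0.png

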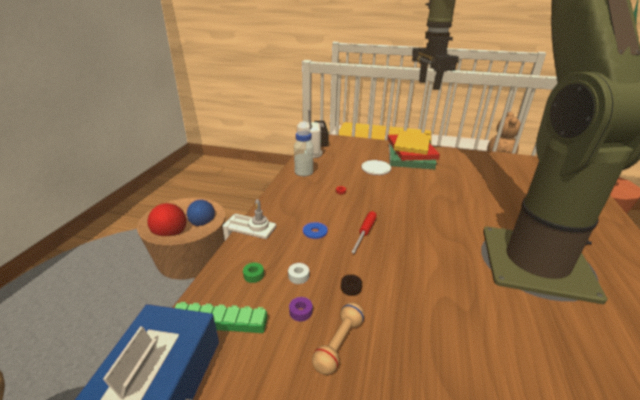

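View pics/wrist0.png

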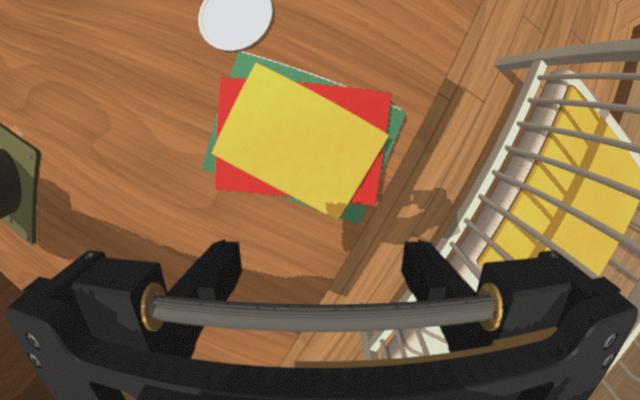

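The top view shows four spacer-shaped rings: green (232,175), white/grey (241,213), purple (203,228) and black (239,261). The pale grey one fits "bare metal". The blue disc is at (312,209), the red collar at (401,216) and the clamp at (297,145). I'll enlarge to confirm.

```bash
python3 - <<'E'
import cv2,numpy as np
t=cv2.imread("pics/top0.png"); s=cv2.imread("pics/side0.png")
a=cv2.resize(t[160:280,180:280],(400,480),interpolation=cv2.INTER_CUBIC)
b=cv2.resize(s[250:330,230:330],(400,320),interpolation=cv2.INTER_CUBIC)
c=np.zeros((480,800,3),np.uint8); c[:,:400]=a; c[:320,400:]=b
cv2.imwrite("pics/crop1.png",c)
a=cv2.resize(t[110:230,260:420],(800,600),interpolation=cv2.INTER_CUBIC)
cv2.imwrite("pics/crop2.png",a)
E
```

```text
(no output)
```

View pics/crop1.png

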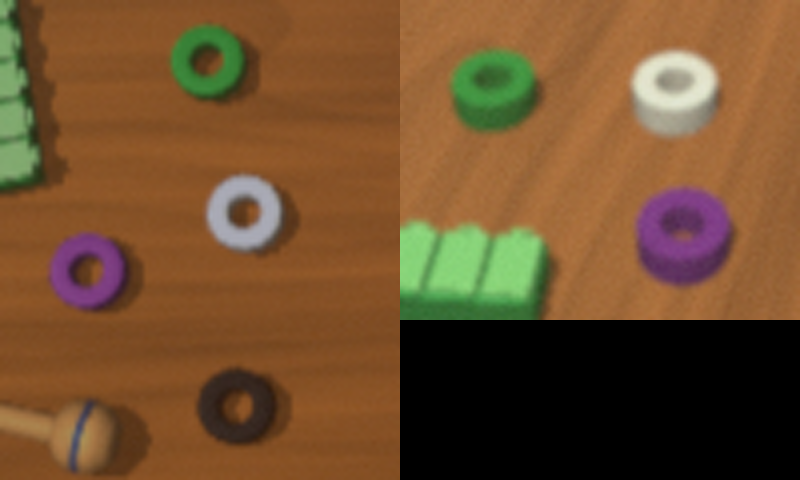

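View pics/crop2.png

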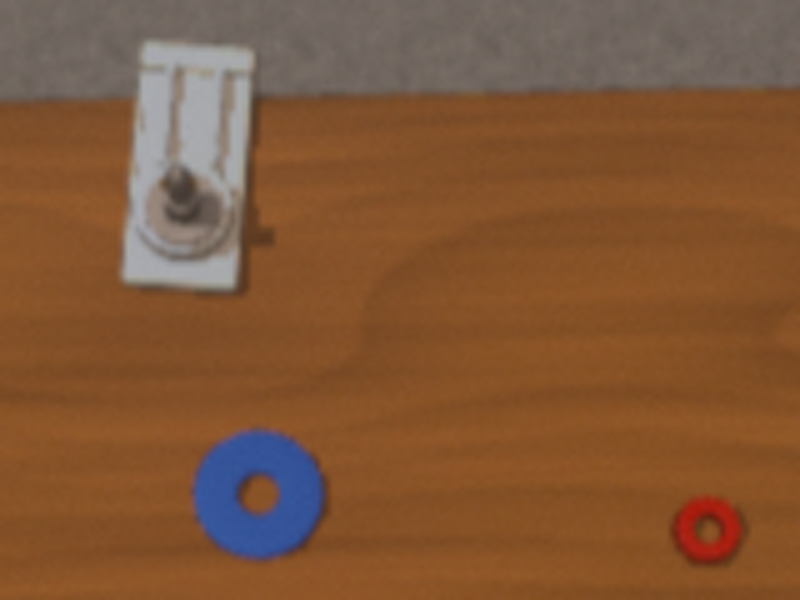

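The grey-white ring at (241,213) is the only uncoloured one, so it is the spacer; green, purple and black are look-alikes. Now I'll localise everything.

```bash
cat > h.py <<'E'
import numpy as np, cv2
from plant import get_state, imaging, job
from scipy.spatial.transform import Rotation as Rot
def tool():
    s=get_state(); T=np.eye(4); T[:3,:3]=Rot.from_quat(s["eef_rot"]).as_matrix(); T[:3,3]=s["tool_pos"]; return T,s
def snap(n,name=None):
    T,s=tool(); d=imaging.snapshot(n); d["T"]=T
    if name: cv2.imwrite(f"pics/{name}.png",d["img"][:,:,::-1])
    return d
def ray(d,u,v):
    K=d["camera_matrix"]; x=(u-K[0,2])/K[0,0]; y=(v-K[1,2])/K[1,1]
    if "R" in d:
        R,t=d["R"],d["t"]; c=np.array([x,y,1.]); return -R.T@t, R.T@(c/np.linalg.norm(c))
    r=np.hypot(x,y); c=np.array([0,0,1.]) if r<1e-9 else np.array([np.sin(r)*x/r,np.sin(r)*y/r,np.cos(r)])
    M=d["T"]@d["hand_eye"]; return M[:3,3], M[:3,:3]@c
def onz(d,u,v,z):
    o,r=ray(d,u,v); return o+r*(z-o[2])/r[2]
def proj(d,P):
    P=np.atleast_2d(P); K=d["camera_matrix"]
    if "R" in d:
        c=P@d["R"].T+d["t"]; xy=c[:,:2]/c[:,2:]
    else:
        M=np.linalg.inv(d["T"]@d["hand_eye"]); c=P@M[:3,:3].T+M[:3,3]
        n=np.hypot(c[:,0],c[:,1]); th=np.arctan2(n,c[:,2]); xy=c[:,:2]/n[:,None]*th[:,None]
    return xy*K[0,0]+K[:2,2]
def delta(target,R_target=None):
    "remaining shift in tool axes, scaled units"
    T,s=tool(); return T[:3,:3].T@(np.asarray(target)-T[:3,3])/0.02
def st():
    T,s=tool(); print("t%.2f pos"%s["clock"],s["tool_pos"].round(4),"x",T[:3,0].round(3),"y",T[:3,1].round(3),"z",T[:3,2].round(3),"F",s["contact_force"].round(2),"op %.3f"%s["opening"])
E
python3 - <<'E'
from h import *
for n,pts in dict(top=dict(disc=(312,209,.008),spacer=(241,213,.02),collar=(401.6,216,.014),tip=(296,146,.092),boss=(297.4,153,.028),jawA=(260+125/5,110+285/5,.013),jawB=(260+238/5,110+292/5,.013),jC=(260+143/5,110+45/5,.013),jD=(260+252/5,110+48/5,.013),coaster=(483,249,.009))).items():
    d=snap(n)
    for k,(u,v,z) in pts.items(): print(k,onz(d,u,v,z).round(4))
st()
E
```

```text
disc [0.5091 0.0211 0.008 ]
spacer [0.5008 0.1872 0.02  ]
collar [ 0.4872 -0.189   0.014 ]
tip [0.639  0.0537 0.092 ]
boss [0.6414 0.0532 0.028 ]
jawA [0.6116 0.0839 0.013 ]
jawB [0.6071 0.0299 0.013 ]
jC [0.7323 0.0743 0.013 ]
jD [0.7297 0.0211 0.013 ]
coaster [ 0.4064 -0.3753  0.009 ]
t0.20 pos [ 0.2761 -0.5603  0.2522] x [-0.897 -0.442  0.   ] y [-0.001  0.001 -1.   ] z [ 0.442 -0.897 -0.001] F [-0.76 -0.79 -0.58] op 1.001
```

send_rows(
  motion=[
    [[0,0.95,0,-0.5,0,-1,-1],[0,0.95,0,-0.5,0,-1,-1],[0,0.95,0,-0.5,0,-1,-1],[0,0.95,0,-0.5,0,-1,-1],[0,0.95,0,-0.5,0,-1,-1]],
  ],
)

```text
clock: 0.62
tool_pos: [0.2932, -0.4498, 0.2526]
eef_rot: [-0.026, 0.707, -0.706, 0.026]
contact_force: [0.5, 0.4, -0.2]
opening: 0.996
```

```bash
python3 - <<'E'
from h import *
st(); print(delta([.509,.021,.15]))
E
```

```text
t0.62 pos [ 0.2932 -0.4498  0.2526] x [-0.997 -0.073  0.   ] y [-0.  0. -1.] z [ 0.073 -0.997 -0.   ] F [ 0.48  0.41 -0.2 ] op 0.996
[-12.48204704   5.13504833 -22.68473061]
```

send_rows(
  motion=[
    [[0,0.92,0,-0.6,0,-1,-1],[0,0,0,-0.6,0,-1,-1],[0,0,0,-0.6,0,-1,-1],[0,0,0,-0.6,0,-1,-1],[0,0,0,-0.6,0,-1,-1]],
  ],
)

```text
clock: 1.03
tool_pos: [0.3522, -0.3487, 0.2527]
eef_rot: [-0.002, 0.707, -0.707, 0.001]
contact_force: [-0.5, 0.1, 0.1]
opening: 1.002
```

send_rows(
  motion=[
    [[0,0,0,-0.6,0,-1,-1],[0,0,0,-0.6,0,-1,-1],[0,0,0,-0.6,0,-1,-1],[0,0,0,-0.6,0,-1,-1],[0,0,0,-0.6,0,-1,-1]],
  ],
)

```text
clock: 1.45
tool_pos: [0.4118, -0.2485, 0.2527]
eef_rot: [0.002, -0.707, 0.707, -0.002]
contact_force: [0.9, -0.6, -0.8]
opening: 1.0
```

send_rows(
  motion=[
    [[0,0,0,-0.6,0.5,-1,-1],[0,0,0,-0.6,0.5,-1,-1],[0,0,0,-0.6,0.5,-1,-1],[0,0,0,-0.6,0.5,-1,-1],[0,0,0,-0.6,0.5,-1,-1]],
  ],
)

```text
clock: 1.87
tool_pos: [0.4715, -0.1482, 0.2023]
eef_rot: [0.001, -0.707, 0.707, -0.002]
contact_force: [-0.0, -0.2, 1.1]
opening: 0.999
```

```bash
python3 - <<'E'
from h import *
st(); print(delta([.509,.021,.13]))
E
```

```text
t1.87 pos [ 0.4715 -0.1482  0.2023] x [-1.    -0.004 -0.   ] y [ 0. -0. -1.] z [ 0.004 -1.     0.   ] F [-0.02 -0.17  1.09] op 0.999
[-1.9108015   3.61283282 -8.45304641]
```

send_rows(
  motion=[
    [[0,0,0,-0.2,0.36,-1,-1],[0,0,0,-0.2,0.36,-1,-1],[0,0,0,-0.2,0.36,-1,-1],[0,0,0,-0.2,0.36,-1,-1],[0,0,0,-0.2,0.36,-1,-1]],
  ],
)

```text
clock: 2.28
tool_pos: [0.4907, -0.0482, 0.1663]
eef_rot: [0.002, -0.707, 0.707, -0.002]
contact_force: [0.0, -0.3, -0.8]
opening: 0.999
```

send_rows(
  motion=[
    [[0,0,0,-0.2,0.36,-1,-1],[0,0,0,-0.2,0.36,-1,-1],[0,0,0,-0.2,0.36,-1,-1],[0,0,0,-0.2,0.36,-0.45,-1],[0,0,0,-0.1,0.36,0,-1]],
  ],
)

```text
clock: 2.7
tool_pos: [0.509, 0.0226, 0.1302]
eef_rot: [-0.003, 0.708, -0.707, 0.003]
contact_force: [-0.2, 0.1, -0.0]
opening: 1.002
```

```bash
python3 - <<'E'
from h import *
st(); d=snap("wrist","w1"); print(proj(d,[[.509,.021,.008],[.64,.0535,.092]]).round(1))
E
```

```text
t2.70 pos [0.509  0.0226 0.1302] x [-1.    -0.009 -0.001] y [ 0.001  0.002 -1.   ] z [ 0.009 -1.    -0.002] F [-0.24  0.11 -0.04] op 1.002
[[323.7 197.9]
 [267.   13.4]]
```

View pics/w1.png

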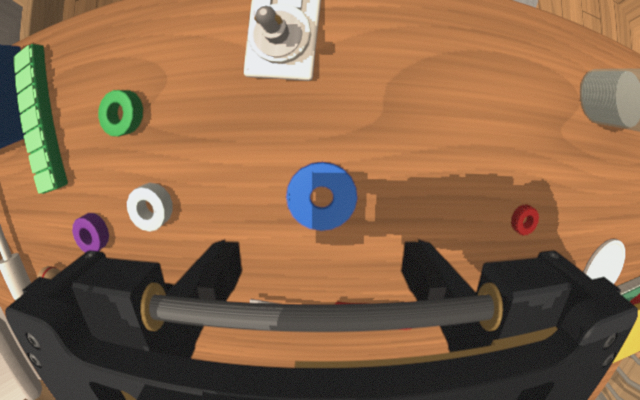

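```bash
cat >> h.py <<'E'
def circ(P):
    P=np.asarray(P); A=np.c_[P[:,:2],np.ones(len(P))]; s=np.linalg.lstsq(A,(P[:,:2]**2).sum(1),rcond=None)[0]
    c=s[:2]/2; return c,np.sqrt(s[2]+c@c)
def ringfit(d,mask,seed,z,outer=True,R=None):
    n,l=cv2.connectedComponents(mask.astype(np.uint8))
    m=(l==l[seed[1],seed[0]]).astype(np.uint8)
    cs,h=cv2.findContours(m,cv2.RETR_CCOMP,cv2.CHAIN_APPROX_NONE); cs=sorted(cs,key=len)[::-1]
    out=[]
    for c in cs[:2]:
        P=np.array([onz(d,*p,z) for p in c[:,0]]); out.append((circ(P),len(c)))
    return out
def hsv(d): return cv2.cvtColor(d["img"],cv2.COLOR_RGB2HSV)
E
python3 - <<'E'
from h import *
d=snap("wrist"); h=hsv(d); S=h[...,1].astype(int);H=h[...,0];V=h[...,2]
blue=(H>100)&(H<130)&(S>110); red=((H<6)|(H>174))&(S>150)
wh=(S<60)&(V>90)
for nm,m,sd,z in [("disc",blue,(302,196),.008),("spacer",wh,(134,207),.02),("collar",red,(516,219),.014)]:
    for r in ringfit(d,m,sd,z): print("wrist",nm,r[0][0].round(4),round(r[0][1],4),r[1])
d=snap("top"); h=hsv(d); S=h[...,1].astype(int);H=h[...,0];V=h[...,2]
wh=(S<60)&(V>90);blue=(H>100)&(H<130)&(S>110); red=((H<6)|(H>174))&(S>150)
for nm,m,sd,z in [("disc",blue,(303,209),.008),("spacer",wh,(235,213),.02),("collar",red,(396,216),.014)]:
    try:
      for r in ringfit(d,m,sd,z): print("top",nm,r[0][0].round(4),round(r[0][1],4),r[1])
    except Exception as e: print(e)
E
```

```text
wrist disc [0.5099 0.0232] 0.0296 192
wrist disc [0.5102 0.023 ] 0.0104 67
wrist spacer [0.5024 0.1832] 0.0243 126
wrist spacer [0.503  0.1821] 0.0052 29
wrist collar [ 0.4902 -0.1825] 0.017 79
wrist collar [ 0.4907 -0.1823] 0.0034 17
top disc [0.5956 0.0068] 0.716 2158
top disc [0.6511 0.5288] 0.1059 295
top spacer [0.5538 0.0039] 0.6458 2727
top spacer [0.4646 0.5039] 0.0686 204
top collar [ 0.4886 -0.1877] 0.0135 34
top collar [ 0.4888 -0.1876] 0.0086 20
```

send_rows(
  motion=[
    [[0,0,0,-0.05,0.9,0,-1],[0,0,0,0,0.9,0,-1],[0,0,0,0,0.9,0,-1],[0,0,0,0,0.9,0,-1],[0,0,0,0,0.9,0,-1]],
  ],
)

```text
clock: 3.27
tool_pos: [0.5094, 0.0177, 0.0405]
eef_rot: [0.0, -0.707, 0.708, -0.001]
contact_force: [-0.8, 0.8, 0.9]
opening: 1.001
```

```bash
python3 - <<'E'
from h import *
st(); d=snap("wrist","w2"); print(delta([.5102,.023,.0155]));st()
h=hsv(d); S=h[...,1].astype(int);H=h[...,0]
blue=(H>100)&(H<130)&(S>110)
n,l,s,c=cv2.connectedComponentsWithStats(blue.astype(np.uint8)); print([(s[i],c[i]) for i in range(1,n) if s[i,4]>300])
E
```

```text
t3.27 pos [0.5094 0.0177 0.0405] x [-1.    -0.001 -0.001] y [ 0.001 -0.001 -1.   ] z [ 0.001 -1.     0.001] F [-0.77  0.81  0.85] op 1.001
[-0.11877049  1.11352924 -0.2643113 ]
t3.32 pos [0.5079 0.0177 0.0378] x [-1.    -0.002  0.004] y [-0.004 -0.001 -1.   ] z [ 0.002 -1.     0.001] F [ 0.58 -0.76 -2.48] op 1.002
[(array([ 262,  192,  102,   94, 6713], dtype=int32), array([312.56651274, 238.26113511]))]
```

View pics/w2.png

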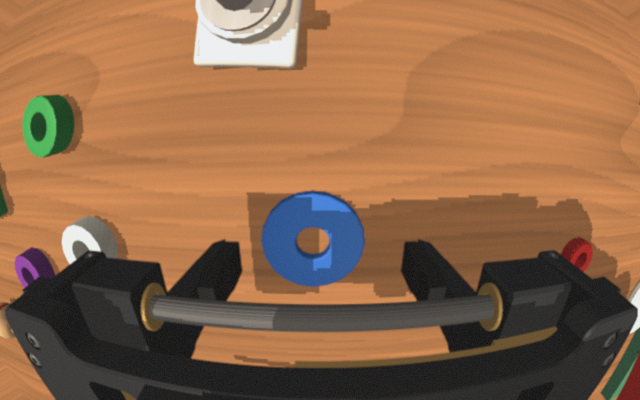

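send_rows(
  motion=[
    [[0,0,0,0,0,0,-1],[0,0,0,0,0,0,-1],[0,0,0,0,0,0,-1],[0,0,0,0,0,0,-1],[0,0,0,0,0,0,-1]],
  ],
)

```text
clock: 3.73
tool_pos: [0.5098, 0.0197, 0.0417]
eef_rot: [0.001, -0.707, 0.707, -0.002]
contact_force: [0.1, -0.4, -0.4]
opening: 1.0
```

```bash
python3 - <<'E'
from h import *
st(); d=snap("wrist")
h=hsv(d); S=h[...,1].astype(int);H=h[...,0]
blue=(H>100)&(H<130)&(S>110)
for r in ringfit(d,blue,(280,238),.008): print(r[0][0].round(4),r[0][1].round(4))
st(); print(delta([.5102,.023,.0155]))
E
```

```text
t3.73 pos [0.5098 0.0197 0.0417] x [-1.    -0.004 -0.002] y [ 0.002 -0.    -1.   ] z [ 0.004 -1.     0.   ] F [ 0.13 -0.43 -0.41] op 1.000
[0.5104 0.0229] 0.0299
[0.5111 0.0228] 0.0099
t3.78 pos [0.5097 0.0199 0.0415] x [-1.    -0.004 -0.001] y [ 0.001  0.    -1.   ] z [ 0.004 -1.    -0.   ] F [0.02 0.34 0.17] op 0.999
[-0.02442571  1.30122618 -0.15643513]
```

send_rows(
  motion=[
    [[0,0,0,-0.04,0.3,-0.15,-1],[0,0,0,0,0.3,0,-1],[0,0,0,0,0.3,0,-1],[0,0,0,0,0.2,0,-1],[0,0,0,0,0.14,0,-1]],
  ],
)

```text
clock: 4.2
tool_pos: [0.5096, 0.0228, 0.015]
eef_rot: [0.002, -0.707, 0.707, -0.001]
contact_force: [0.3, 0.3, 0.5]
opening: 0.997
```

send_rows(
  motion=[
    [[0,0,0,0,0,0,0],[0,0,0,0,0,0,0.5],[0,0,0,0,0,0,0.5],[0,0,0,0,0,0,0.5],[0,0,0,0,0,0,0.5]],
  ],
  force=15,
)

```text
clock: 4.62
tool_pos: [0.5102, 0.0228, 0.0161]
eef_rot: [0.001, -0.707, 0.707, -0.002]
contact_force: [-0.7, -0.6, -1.4]
opening: 0.703
```

```bash
python3 - <<'E'
from h import *
st(); d=snap("wrist","w3");st()
E
```

```text
t4.62 pos [0.5102 0.0228 0.0161] x [-1.    -0.004 -0.   ] y [ 0. -0. -1.] z [ 0.004 -1.     0.   ] F [-0.67 -0.59 -1.43] op 0.703
t4.67 pos [0.5102 0.0228 0.0161] x [-1.    -0.004 -0.   ] y [ 0. -0. -1.] z [ 0.004 -1.     0.   ] F [-0.03  0.32  0.27] op 0.697
```

View pics/w3.png

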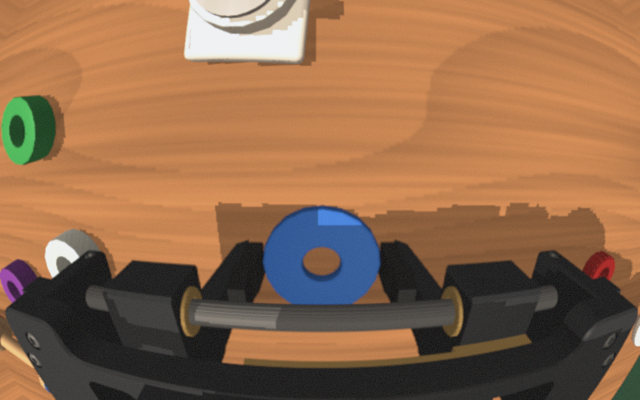

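send_rows(
  motion=[
    [[0,0,0,0,-0.3,0,0.5],[0,0,0,0,-0.9,0,0.5],[0,0,0,0,-1,0,0.5],[0,0,0,-0.3,-1,-0.2,0.5],[0,0,0,-0.3,-1,-0.2,0.5]],
  ],
)

```text
clock: 5.08
tool_pos: [0.5215, 0.0306, 0.1012]
eef_rot: [0.002, -0.707, 0.707, -0.001]
contact_force: [1.6, 0.1, 0.1]
opening: 0.701
```

send_rows(
  motion=[
    [[0,0,0,-0.5,-1,-0.3,0.5],[0,0,0,-0.6,-1,-0.3,0.5],[0,0,0,-0.6,-1,-0.3,0.5],[0,0,0,-0.6,-1,-0.2,0.5],[0,0,0,-0.3,-1,0,0.5]],
  ],
)

```text
clock: 5.5
tool_pos: [0.575, 0.0546, 0.2017]
eef_rot: [-0.001, 0.707, -0.707, 0.003]
contact_force: [0.3, 0.8, -0.7]
opening: 0.703
```

send_rows(
  motion=[
    [[0,0,0,-0.6,0,0,0.5],[0,0,0,-0.3,0,0,0.5],[0,0,0,-0.1,0,0,0.5],[0,0,0,0,0,0,0.5],[0,0,0,0,0,0,0.5]],
  ],
)

```text
clock: 5.92
tool_pos: [0.5927, 0.0531, 0.1991]
eef_rot: [0.002, -0.707, 0.707, -0.001]
contact_force: [1.1, -1.0, -0.1]
opening: 0.705
```

```bash
python3 - <<'E'
from h import *
st(); d=snap("wrist","w4");st()
E
```

```text
t5.92 pos [0.5927 0.0531 0.1991] x [-1.    -0.004  0.003] y [-0.003 -0.    -1.   ] z [ 0.004 -1.     0.   ] F [ 1.09 -1.01 -0.08] op 0.705
t5.97 pos [0.5927 0.0531 0.1991] x [-1.    -0.004  0.003] y [-0.003 -0.    -1.   ] z [ 0.004 -1.     0.   ] F [-0.04 -0.35 -0.65] op 0.703
```

View pics/w4.png

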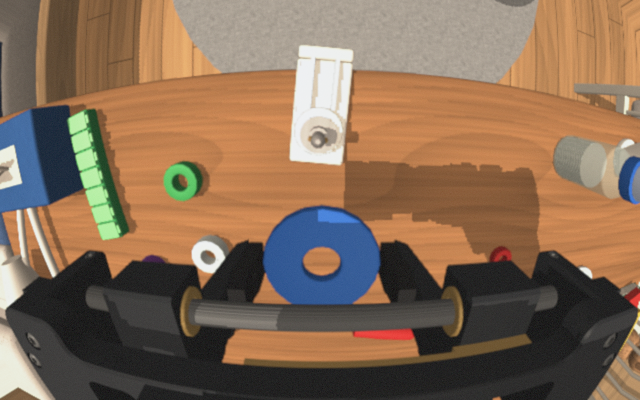

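```bash
python3 - <<'E'
from h import *
im=cv2.imread("pics/w4.png")
a=cv2.resize(im[95:175,275:365],(800,711)[:2],interpolation=cv2.INTER_CUBIC)
cv2.imwrite("pics/c4.png",cv2.resize(im[98:166,280:360],(800,600) if 0 else (700,595),interpolation=cv2.INTER_CUBIC))
E
```

```text
(no output)
```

View pics/c4.png

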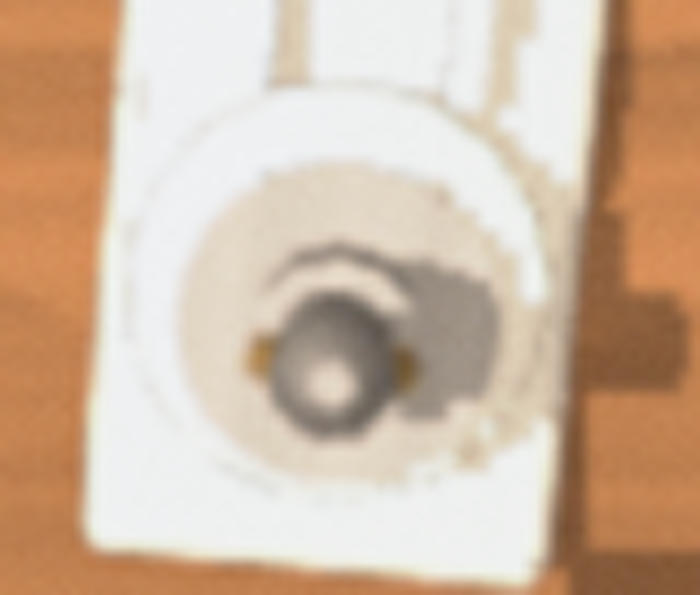

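```bash
python3 - <<'E'
from h import *
d=snap("wrist"); st()
for dl in (0,.0025,.005):
    print(dl,"tip",onz(d,317.5,141.2,.09+dl).round(4),"leaf",onz(d,317.9,139.4,.075+dl).round(4),"should",onz(d,319.2,134.8,.035+dl).round(4),"boss",onz(d,280+338/8.75,98+285/8.75,.028).round(4))
im=cv2.imread("pics/w1.png"); cv2.imwrite("pics/c1.png",cv2.resize(im[0:84,235:325],(750,700)[:2],interpolation=cv2.INTER_CUBIC)[:600])
im=cv2.imread("pics/side0.png"); cv2.imwrite("pics/c0.png",cv2.resize(im[190:240,220:285],(780,600),interpolation=cv2.INTER_CUBIC))
E
```

```text
t6.02 pos [0.5928 0.0531 0.1992] x [-1.    -0.004  0.002] y [-0.002 -0.    -1.   ] z [ 0.004 -1.     0.   ] F [ 0.16  0.33 -0.79] op 0.700
0 tip [0.6425 0.0564 0.09  ] leaf [0.6422 0.0563 0.075 ] should [0.642  0.0555 0.035 ] boss [0.6455 0.0562 0.028 ]
0.0025 tip [0.6428 0.0564 0.0925] leaf [0.6425 0.0563 0.0775] should [0.6423 0.0555 0.0375] boss [0.6455 0.0562 0.028 ]
0.005 tip [0.6431 0.0564 0.095 ] leaf [0.6428 0.0562 0.08  ] should [0.6425 0.0555 0.04  ] boss [0.6455 0.0562 0.028 ]
```

View pics/c1.png

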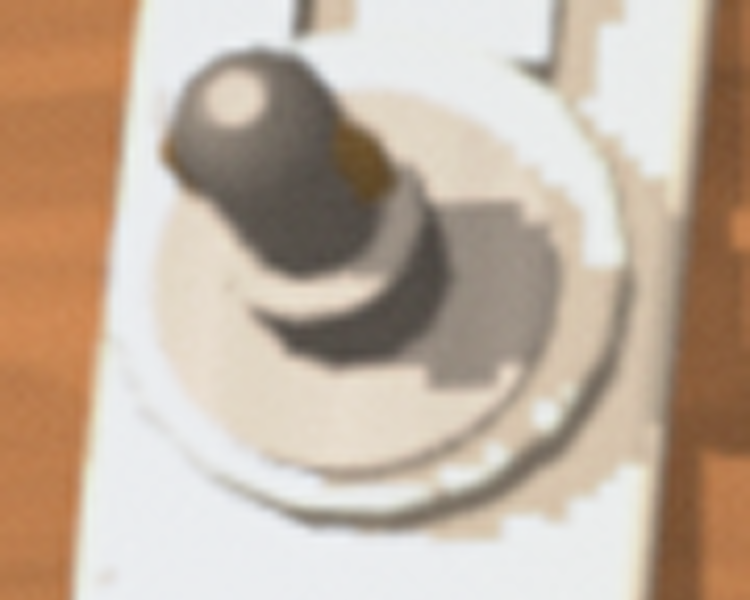

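View pics/c0.png

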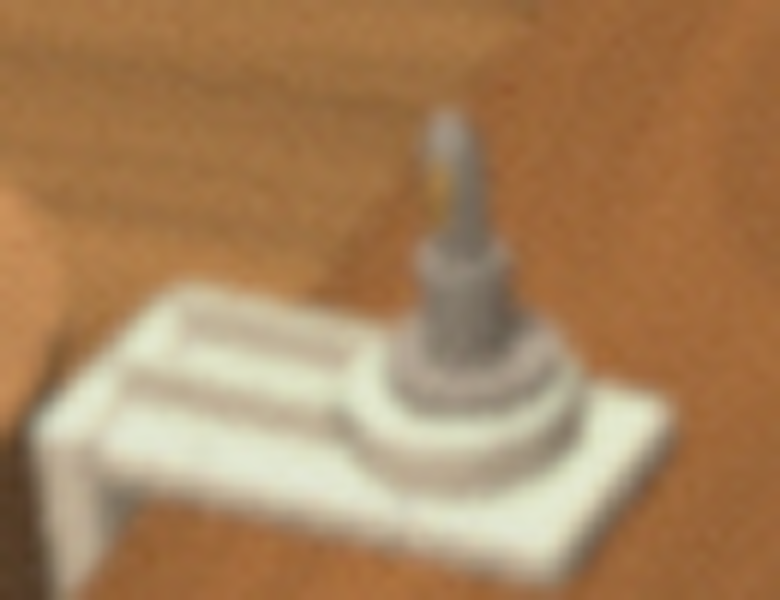

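```bash
python3 - <<'E'
from h import *
d=snap("wrist"); st()
h=hsv(d); S=h[...,1].astype(int);H=h[...,0]
blue=(H>100)&(H<130)&(S>110)
z=d["T"][2,3]-.0081
for r in ringfit(d,blue,(290,262),z): print(r[0][0].round(4),r[0][1].round(4),r[1])
# undersides via hole? check hole only
n,l=cv2.connectedComponents((~blue).astype(np.uint8)); m=(l==l[262,322]).astype(np.uint8)
c=max(cv2.findContours(m,cv2.RETR_EXTERNAL,cv2.CHAIN_APPROX_NONE)[0],key=len)[:,0]
P=np.array([onz(d,*p,z) for p in c]);print(circ(P),P.min(0),P.max(0))
print("target TCP for axis (.6425,.056):", delta([.6425,.056,.13]))
E
```

```text
t6.07 pos [0.593  0.0531 0.1994] x [-1.    -0.004  0.002] y [-0.002 -0.    -1.   ] z [ 0.004 -1.     0.   ] F [ 0.16  0.48 -0.65] op 0.699
[0.5941 0.0532] 0.0296 309
[0.5942 0.0532] 0.0097 101
(array([0.59424663, 0.05324527]), np.float64(0.009184844352128876)) [0.58527354 0.04353847 0.19113573] [0.60296672 0.0630913  0.19113573]
target TCP for axis (.6425,.056): [-2.48037482  3.46528786 -0.13462227]
```

send_rows(
  motion=[
    [[0,0,0,-0.6,0.3,-0.14,0.5],[0,0,0,-0.8,0.6,0,0.5],[0,0,0,-0.7,0.9,0,0.5],[0,0,0,-0.3,0.9,0,0.5],[0,0,0,-0.02,0.6,0,0.5]],
  ],
)

```text
clock: 6.48
tool_pos: [0.6425, 0.0562, 0.132]
eef_rot: [0.002, -0.707, 0.707, -0.001]
contact_force: [-0.2, 0.4, -0.7]
opening: 0.698
```

send_rows(
  motion=[
    [[0,0,0,0,0.3,0,0.5],[0,0,0,0,0.1,0,0.5],[0,0,0,0,0,0,0.5],[0,0,0,0,0,0,0.5],[0,0,0,0,0,0,0.5]],
  ],
)

```text
clock: 6.9
tool_pos: [0.6426, 0.0563, 0.127]
eef_rot: [-0.001, 0.707, -0.707, 0.002]
contact_force: [0.3, 0.4, -1.1]
opening: 0.699
```

```bash
python3 - <<'E'
from h import *
st(); d=snap("wrist","w5");
im=cv2.imread("pics/w5.png"); cv2.imwrite("pics/c5.png",cv2.resize(im[190:310,240:400],(800,600),interpolation=cv2.INTER_CUBIC))
E
```

```text
t6.90 pos [0.6426 0.0563 0.127 ] x [-1.    -0.004 -0.002] y [ 0.002  0.    -1.   ] z [ 0.004 -1.    -0.   ] F [ 0.26  0.38 -1.13] op 0.699
```

View pics/c5.png

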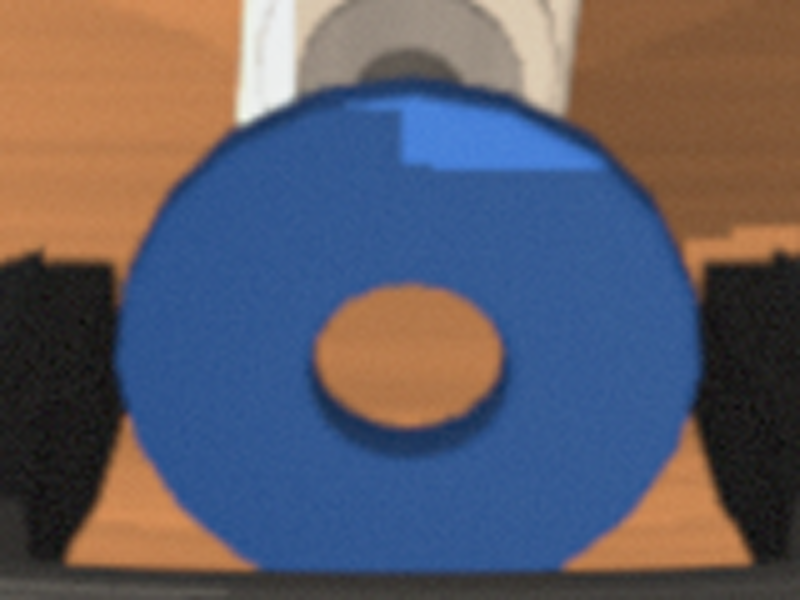

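send_rows(
  motion=[
    [[0,0,0,0.05,0.2,0,0.5],[0,0,0,0,0.3,0,0.5],[0,0,0,0,0.2,0,0.5],[0,0,0,0,0,0,0.5],[0,0,0,0,0,0,0.5]],
  ],
)

```text
clock: 7.37
tool_pos: [0.6409, 0.0562, 0.1113]
eef_rot: [0.002, -0.707, 0.707, -0.001]
contact_force: [-0.3, 0.3, -0.3]
opening: 0.701
```

```bash
python3 - <<'E'
from h import *
st(); d=snap("wrist","w6");
im=cv2.imread("pics/w6.png"); cv2.imwrite("pics/c6.png",cv2.resize(im[190:310,240:400],(800,600),interpolation=cv2.INTER_CUBIC))
T=d["T"]
for dl in (0,.0025,.005): print(proj(d,[[.6425,.056,.09+dl]]))
h=hsv(d); S=h[...,1].astype(int);H=h[...,0]
blue=(H>100)&(H<130)&(S>110)
z=d["T"][2,3]-.0081
for r in ringfit(d,blue,(290,270),z): print(r[0][0].round(4),r[0][1].round(4),r[1])
E
```

```text
t7.37 pos [0.6409 0.0562 0.1113] x [-1.    -0.004  0.001] y [-0.001 -0.    -1.   ] z [ 0.004 -1.     0.   ] F [-0.28  0.3  -0.33] op 0.701
[[321.84167608 249.32432784]]
[[321.84321666 251.39371205]]
[[321.84478088 253.51833211]]
[0.6422 0.0563] 0.0296 312
[0.6422 0.0563] 0.0096 100
```

View pics/c6.png

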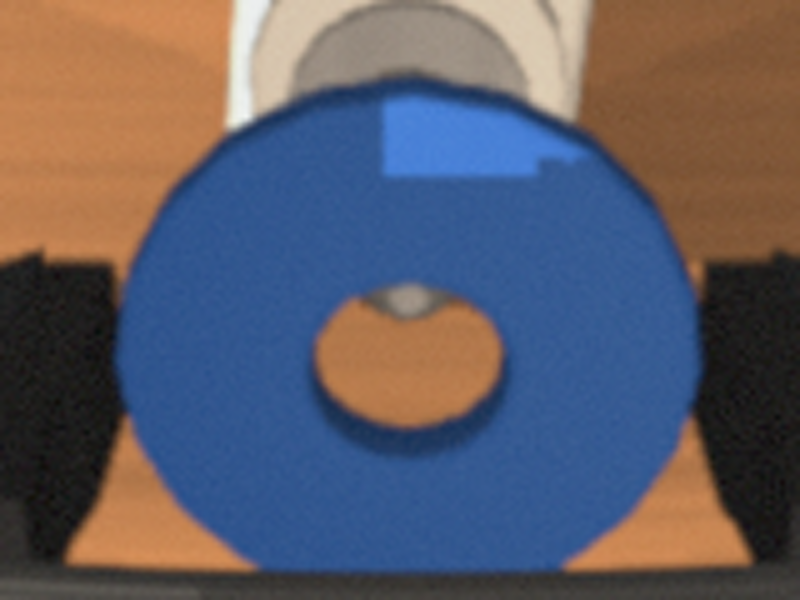

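send_rows(
  motion=[
    [[0,0,0,0,0.2,0,0.5],[0,0,0,0,0.4,0,0.5],[0,0,0,0,0.4,0,0.5],[0,0,0,0,0.25,0,0.5],[0,0,0,0,0.05,0,0.5]],
  ],
)

```text
clock: 7.83
tool_pos: [0.6402, 0.0562, 0.0842]
eef_rot: [0.002, -0.707, 0.707, -0.001]
contact_force: [-1.0, -0.0, -0.6]
opening: 0.7
```

```bash
python3 - <<'E'
from h import *
st(); d=snap("wrist","w7");st()
im=cv2.imread("pics/w7.png"); cv2.imwrite("pics/c7.png",cv2.resize(im[190:310,240:400],(800,600),interpolation=cv2.INTER_CUBIC))
h=hsv(d); S=h[...,1].astype(int);H=h[...,0]
blue=(H>100)&(H<130)&(S>110)
z=d["T"][2,3]-.0081
for r in ringfit(d,blue,(290,270),z): print(r[0][0].round(4),r[0][1].round(4),r[1])
for dl in (0,.0025,.005): print(proj(d,[[.6425,.056,.09+dl]]))
E
```

```text
t7.83 pos [0.6402 0.0562 0.0842] x [-1.    -0.004  0.003] y [-0.003 -0.    -1.   ] z [ 0.004 -1.     0.   ] F [-0.95 -0.03 -0.64] op 0.700
t7.88 pos [0.6405 0.0561 0.0846] x [-1.    -0.004  0.002] y [-0.002 -0.    -1.   ] z [ 0.004 -1.     0.   ] F [-0.46  0.   -0.28] op 0.701
[0.6415 0.0563] 0.0297 309
[0.641  0.0562] 0.0097 99
[[321.82315741 273.80208991]]
[[321.82508854 276.59045748]]
[[321.82704695 279.46168439]]
```

View pics/c7.png

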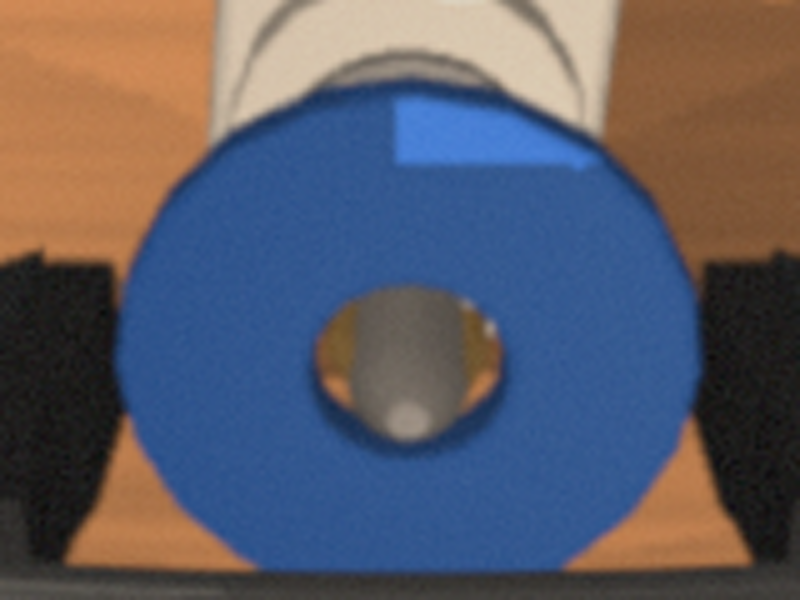

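send_rows(
  motion=[
    [[0,0,0,-0.06,0.1,0,0.5],[0,0,0,0,0.1,0,0.5],[0,0,0,0,0.1,0,0.5],[0,0,0,0,0.05,0,0.5],[0,0,0,0,0.05,0,0.5]],
  ],
)

```text
clock: 8.3
tool_pos: [0.6425, 0.0562, 0.0779]
eef_rot: [0.001, -0.707, 0.707, -0.002]
contact_force: [0.5, 0.2, -0.9]
opening: 0.7
```

send_rows(
  motion=[
    [[0,0,0,0,0.05,0,0.5],[0,0,0,0,0.05,0,0.5],[0,0,0,0,0.05,0,0.5],[0,0,0,0,0,0,0.5],[0,0,0,0,0,0,0.5]],
  ],
)

```text
clock: 8.72
tool_pos: [0.6425, 0.0562, 0.0749]
eef_rot: [0.001, -0.707, 0.707, -0.001]
contact_force: [-0.8, -0.2, -0.1]
opening: 0.699
```

```bash
python3 - <<'E'
from h import *
st(); d=snap("wrist","w8");st()
im=cv2.imread("pics/w8.png"); cv2.imwrite("pics/c8.png",cv2.resize(im[190:310,240:400],(800,600),interpolation=cv2.INTER_CUBIC))
E
```

```text
t8.72 pos [0.6425 0.0562 0.0749] x [-1.    -0.004  0.   ] y [-0. -0. -1.] z [ 0.004 -1.     0.   ] F [-0.82 -0.22 -0.11] op 0.699
t8.77 pos [0.6425 0.0562 0.075 ] x [-1.    -0.004 -0.   ] y [ 0. -0. -1.] z [ 0.004 -1.     0.   ] F [-0.1   0.23  0.2 ] op 0.702
```

View pics/c8.png

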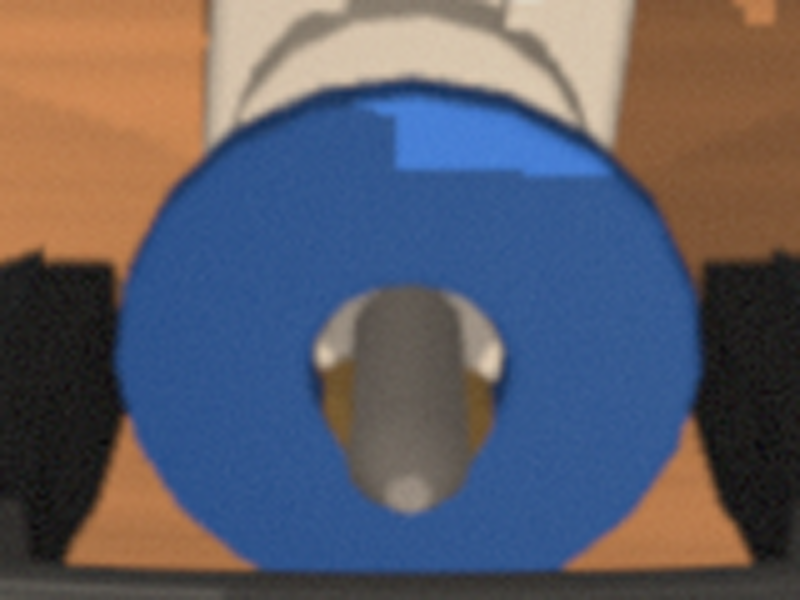

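```bash
python3 - <<'E'
from h import *
d=snap("wrist")
h=hsv(d); S=h[...,1].astype(int);H=h[...,0]
blue=(H>100)&(H<130)&(S>110)
z=d["T"][2,3]-.0081
for r in ringfit(d,blue,(280,260),z): print(r[0][0].round(4),r[0][1].round(4),r[1])
for dl in (0,.001,.002,.003): print(dl,onz(d,321.4,288.6,.09+dl).round(4))
E
```

```text
[0.6438 0.0564] 0.0296 310
[0.6392 0.0563] 0.0122 125
0 [0.6426 0.0562 0.09  ]
0.001 [0.6433 0.0562 0.091 ]
0.002 [0.6439 0.0562 0.092 ]
0.003 [0.6446 0.0562 0.093 ]
```

send_rows(
  motion=[
    [[0,0,0,0.03,0,0,0.5],[0,0,0,0,0.04,0,0.5],[0,0,0,0,0.04,0,0.5],[0,0,0,0,0.04,0,0.5],[0,0,0,0,0.04,0,0.5]],
  ],
)

```text
clock: 9.23
tool_pos: [0.6422, 0.0562, 0.0717]
eef_rot: [0.001, -0.707, 0.707, -0.002]
contact_force: [0.2, -0.2, -0.4]
opening: 0.701
```

```bash
python3 - <<'E'
from h import *
st(); d=snap("wrist","w9");st()
im=cv2.imread("pics/w9.png"); cv2.imwrite("pics/c9.png",cv2.resize(im[190:310,240:400],(800,600),interpolation=cv2.INTER_CUBIC))
E
```

```text
t9.23 pos [0.6422 0.0562 0.0717] x [-1.    -0.004 -0.001] y [ 0.001 -0.    -1.   ] z [ 0.004 -1.     0.   ] F [ 0.22 -0.17 -0.4 ] op 0.701
t9.28 pos [0.6422 0.0562 0.0716] x [-1.    -0.004 -0.001] y [ 0.001 -0.    -1.   ] z [ 0.004 -1.     0.   ] F [0.82 0.1  0.27] op 0.699
```

View pics/c9.png

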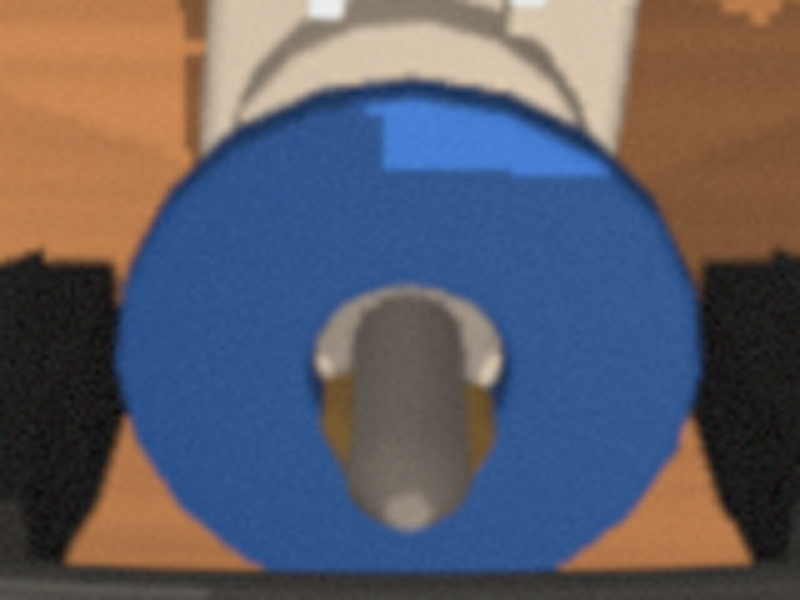

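send_rows(
  motion=[
    [[0,0,0,0,0.05,0,0.5],[0,0,0,0,0.05,0,0.5],[0,0,0,0,0.05,0,0.5],[0,0,0,0,0.05,0,0.5],[0,0,0,0,0.05,0,0.5]],
  ],
)

```text
clock: 9.7
tool_pos: [0.6422, 0.0562, 0.0667]
eef_rot: [0.001, -0.707, 0.707, -0.002]
contact_force: [1.0, 0.4, -0.1]
opening: 0.701
```

```bash
python3 - <<'E'
from h import *
st(); d=snap("wrist","w10");st()
im=cv2.imread("pics/w10.png"); cv2.imwrite("pics/c10.png",cv2.resize(im[190:310,240:400],(800,600),interpolation=cv2.INTER_CUBIC))
E
```

```text
t9.70 pos [0.6422 0.0562 0.0667] x [-1.    -0.004 -0.001] y [ 0.001 -0.    -1.   ] z [ 0.004 -1.     0.   ] F [ 0.99  0.37 -0.08] op 0.701
t9.75 pos [0.6421 0.0562 0.0665] x [-1.    -0.004 -0.   ] y [ 0. -0. -1.] z [ 0.004 -1.     0.   ] F [1.9  1.05 0.15] op 0.702
```

View pics/c10.png

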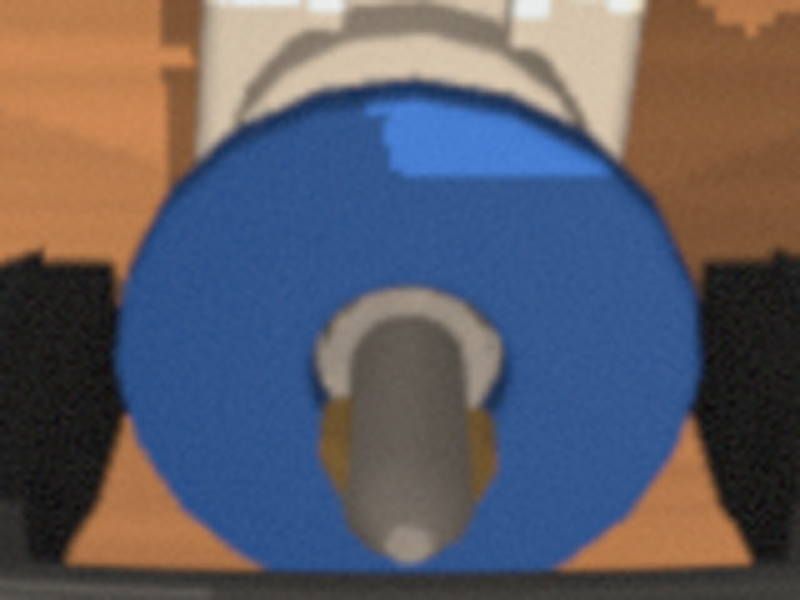

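send_rows(
  motion=[
    [[0,0,0,-0.02,0.1,0,0.5],[0,0,0,0,0.1,0,0.5],[0,0,0,0,0.1,0,0.5],[0,0,0,0,0.1,0,0.5],[0,0,0,0,0.1,0,0.5]],
  ],
)

```text
clock: 10.17
tool_pos: [0.6423, 0.0562, 0.0565]
eef_rot: [0.001, -0.707, 0.707, -0.002]
contact_force: [1.7, -0.7, 0.4]
opening: 0.702
```

```bash
python3 - <<'E'
from h import *
st(); d=snap("wrist","w11");st()
im=cv2.imread("pics/w11.png"); cv2.imwrite("pics/c11.png",cv2.resize(im[190:310,240:400],(800,600),interpolation=cv2.INTER_CUBIC))
E
```

```text
t10.17 pos [0.6423 0.0562 0.0565] x [-1.    -0.004 -0.   ] y [ 0. -0. -1.] z [ 0.004 -1.     0.   ] F [ 1.69 -0.66  0.44] op 0.702
t10.22 pos [0.6422 0.0562 0.0561] x [-1.    -0.004  0.   ] y [-0. -0. -1.] z [ 0.004 -1.     0.   ] F [ 1.85 -0.9   0.18] op 0.701
```

View pics/c11.png

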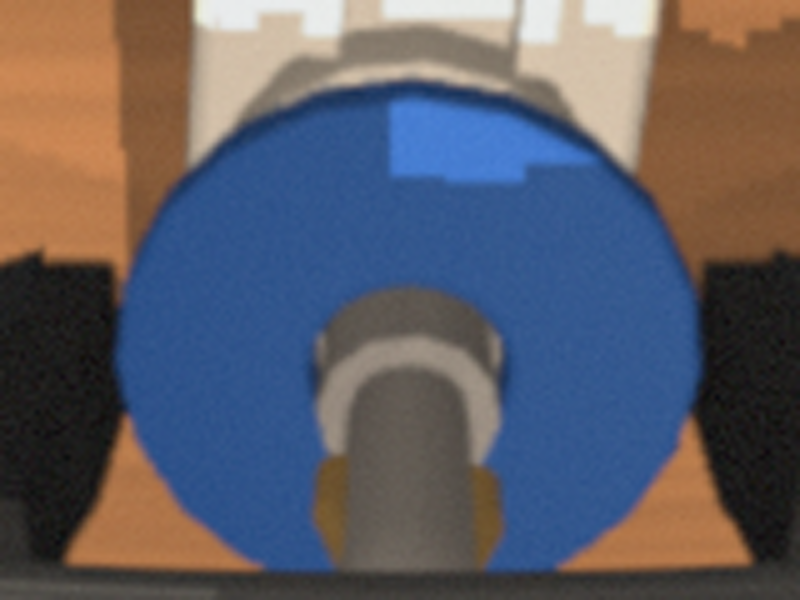

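send_rows(
  motion=[
    [[0,0,0,-0.03,0.04,0,0.5],[0,0,0,0,0.04,0,0.5],[0,0,0,0,0.04,0,0.5],[0,0,0,0,0.03,0,0.5],[0,0,0,0,0.03,0,0.5]],
  ],
)

```text
clock: 10.63
tool_pos: [0.6426, 0.0562, 0.053]
eef_rot: [0.002, -0.707, 0.707, -0.001]
contact_force: [-0.4, 0.5, 0.1]
opening: 0.702
```

```bash
python3 - <<'E'
from h import *
st()
E
```

```text
t10.63 pos [0.6426 0.0562 0.053 ] x [-1.    -0.004  0.001] y [-0.001 -0.    -1.   ] z [ 0.004 -1.     0.   ] F [-0.41  0.5   0.09] op 0.702
```

send_rows(
  motion=[
    [[0,0,0,0,0.025,0,0.5],[0,0,0,0,0.025,0,0.5],[0,0,0,0,0.025,0,0.5],[0,0,0,0,0,0,0.5],[0,0,0,0,0,0,0.5]],
  ],
)

```text
clock: 11.05
tool_pos: [0.6429, 0.0562, 0.0516]
eef_rot: [0.001, -0.707, 0.707, -0.001]
contact_force: [1.3, 0.2, -0.8]
opening: 0.701
```

send_rows(
  motion=[
    [[0,0,0,0,0.025,0,0.5],[0,0,0,0,0.025,0,0.5],[0,0,0,0,0,0,0.5],[0,0,0,0,0,0,0.5],[0,0,0,0,0,0,0.5]],
  ],
)

```text
clock: 11.47
tool_pos: [0.6431, 0.0562, 0.051]
eef_rot: [0.001, -0.707, 0.707, -0.002]
contact_force: [-1.1, -0.5, 5.3]
opening: 0.7
```

send_rows(
  motion=[
    [[0,0,0,0,0,0,0.2],[0,0,0,0,0,0,-0.5],[0,0,0,0,0,0,-1],[0,0,0,0,0,0,-1],[0,0,0,0,0,0,-1]],
  ],
)

```text
clock: 11.88
tool_pos: [0.6427, 0.0562, 0.0503]
eef_rot: [0.002, -0.707, 0.707, -0.001]
contact_force: [-0.3, -1.0, 0.3]
opening: 0.952
```

send_rows(
  motion=[
    [[0,0,0,0,-0.3,0,-1],[0,0,0,0,-1,0,-1],[0,0,0,0,-1,0,-1],[0,0,0,0,-1,0,-1],[0,0,0,0.3,-1,0,-1]],
  ],
)

```text
clock: 12.3
tool_pos: [0.6379, 0.0561, 0.1379]
eef_rot: [0.001, -0.707, 0.707, -0.002]
contact_force: [0.2, -0.2, 0.2]
opening: 1.0
```

```bash
python3 - <<'E'
from h import *
st(); d=snap("wrist","w12");print(delta([.502,.184,.13]))
E
```

```text
t12.30 pos [0.6379 0.0561 0.1379] x [-1.    -0.004 -0.002] y [ 0.002 -0.    -1.   ] z [ 0.004 -1.     0.   ] F [ 0.21 -0.19  0.2 ] op 1.000
[ 6.79661591  0.55406014 -6.41454119]
```

View pics/w12.png

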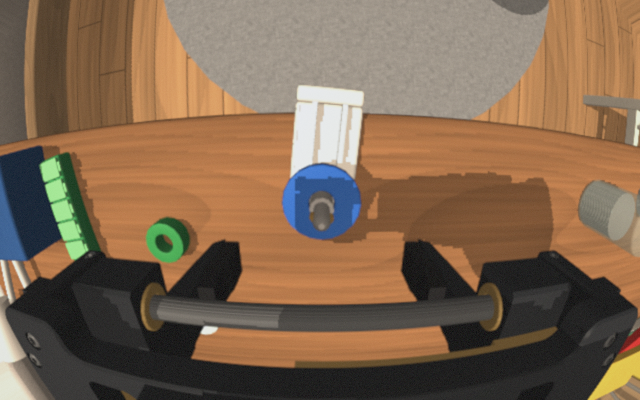

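The disc is down on the shoulder, centred around (321,201). Next is the spacer.

send_rows(
  motion=[
    [[0,0,0,1,0,-0.6,-1],[0,0,0,1,0,-0.9,-1],[0,0,0,1,0,-1,-1],[0,0,0,1,0,-1,-1],[0,0,0,1,0,-1,-1]],
  ],
)

```text
clock: 12.77
tool_pos: [0.5357, 0.1465, 0.137]
eef_rot: [-0.001, 0.707, -0.707, 0.002]
contact_force: [0.3, 1.5, -1.2]
opening: 1.002
```

send_rows(
  motion=[
    [[0,0,0,0.9,0.1,-1,-1],[0,0,0,0.6,0.1,-0.7,-1],[0,0,0,0.3,0.1,-0.2,-1],[0,0,0,0,0,0,-1],[0,0,0,0,0,0,-1]],
  ],
)

```text
clock: 13.18
tool_pos: [0.5011, 0.1828, 0.1308]
eef_rot: [0.001, -0.707, 0.707, -0.002]
contact_force: [0.2, -0.8, 0.5]
opening: 0.998
```

```bash
python3 - <<'E'
from h import *
st(); d=snap("wrist","w13")
h=hsv(d); S=h[...,1].astype(int);V=h[...,2]
u,v=proj(d,[[.502,.184,.02]])[0]; print(u,v)
cv2.imwrite("pics/c13.png",cv2.resize(d["img"][150:270,240:400,::-1],(800,600),interpolation=cv2.INTER_CUBIC))
E
```

```text
t13.18 pos [0.5011 0.1828 0.1308] x [-1.    -0.004 -0.001] y [ 0.001 -0.001 -1.   ] z [ 0.004 -1.     0.001] F [ 0.2  -0.75  0.5 ] op 0.998
320.0587536543405 200.93607321676816
```

View pics/c13.png

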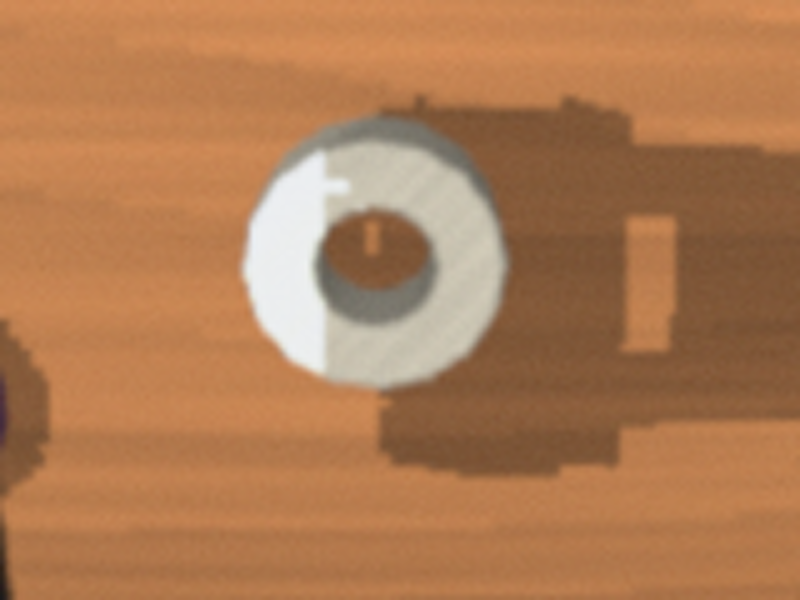

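View pics/w13.png

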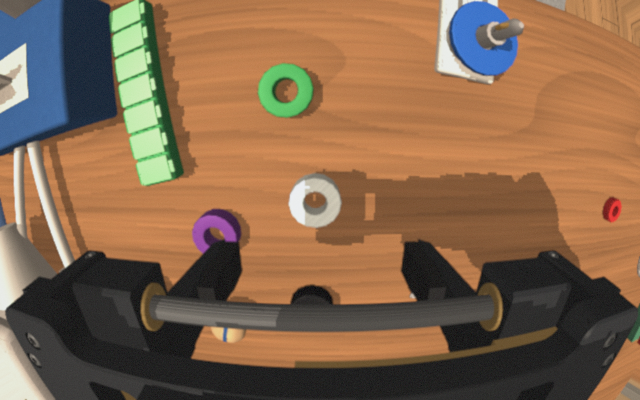

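```bash
python3 - <<'E'
from h import *
st(); d=snap("wrist")
c=onz(d,315.1,202.9,.02); print(c, "purple",onz(d,217,232,.02),"black",onz(d,312,295,.02)); print(delta([c[0],c[1],.022]))
E
```

```text
t13.23 pos [0.5017 0.1822 0.1308] x [-1.    -0.002 -0.002] y [ 0.002 -0.001 -1.   ] z [ 0.002 -1.     0.001] F [ 0.03 -1.14 -0.92] op 1.000
[0.50092588 0.18741693 0.02      ] purple [0.47345597 0.27473318 0.02      ] black [0.40956205 0.19085544 0.02      ]
[ 0.05399819  5.44022575 -0.27756837]
```

send_rows(
  motion=[
    [[0,0,0,0.03,0.5,-0.28,-1],[0,0,0,0,1,0,-1],[0,0,0,0,1,0,-1],[0,0,0,0,1,0,-1],[0,0,0,0,0.7,0,-1]],
  ],
)

```text
clock: 13.7
tool_pos: [0.4998, 0.1886, 0.0444]
eef_rot: [0.001, -0.707, 0.707, -0.001]
contact_force: [-0.5, -0.1, -0.5]
opening: 1.003
```

send_rows(
  motion=[
    [[0,0,0,0,0.5,0,-1],[0,0,0,0,0.4,0,-1],[0,0,0,0,0.3,0,-1],[0,0,0,0,0.2,0,-1],[0,0,0,0,0,0,-1]],
  ],
)

```text
clock: 14.12
tool_pos: [0.4998, 0.1891, 0.0181]
eef_rot: [0.001, -0.707, 0.707, -0.001]
contact_force: [0.9, -0.3, 0.1]
opening: 0.995
```

```bash
python3 - <<'E'
from h import *
st(); d=snap("wrist","w14"); st()
E
```

```text
t14.12 pos [0.4998 0.1891 0.0181] x [-1.    -0.004  0.   ] y [-0. -0. -1.] z [ 0.004 -1.     0.   ] F [ 0.93 -0.32  0.12] op 0.995
t14.17 pos [0.4999 0.1892 0.0187] x [-1.    -0.004 -0.   ] y [ 0.  0. -1.] z [ 0.004 -1.    -0.   ] F [-0.57  0.14  0.03] op 0.996
```

View pics/w14.png

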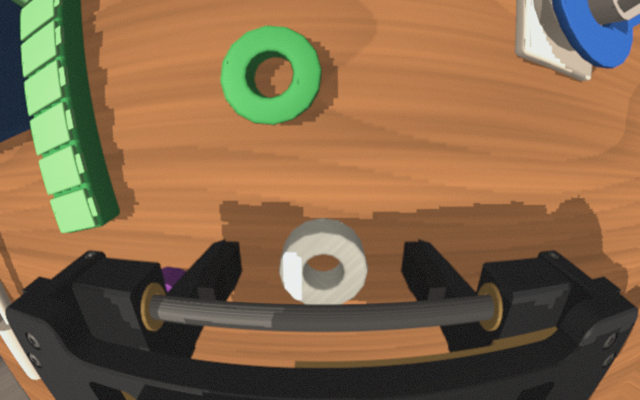

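send_rows(
  motion=[
    [[0,0,0,0,0,0,0],[0,0,0,0,0,0,0.4],[0,0,0,0,0,0,0.7],[0,0,0,0,0,0,0.7],[0,0,0,0,0,0,0.7]],
  ],
  force=18,
)

```text
clock: 14.58
tool_pos: [0.4999, 0.1893, 0.0189]
eef_rot: [-0.001, 0.707, -0.707, 0.002]
contact_force: [0.4, -0.1, -0.4]
opening: 0.64
```

send_rows(
  motion=[
    [[0,0,0,0,0,0,0.7],[0,0,0,0,0,0,0.7],[0,0,0,0,-0.3,0,0.7],[0,0,0,0,-0.8,0,0.7],[0,0,0,0,-1,0,0.7]],
  ],
)

```text
clock: 15.0
tool_pos: [0.4988, 0.1889, 0.0604]
eef_rot: [0.002, -0.707, 0.707, -0.001]
contact_force: [0.1, -0.2, -0.2]
opening: 0.49
```

```bash
python3 - <<'E'
from h import *
st(); d=snap("wrist","w15"); st(); print(delta([.62,.0562,.165]))
E
```

```text
t15.00 pos [0.4988 0.1889 0.0604] x [-1.    -0.004  0.003] y [-0.003 -0.001 -1.   ] z [ 0.004 -1.     0.001] F [ 0.09 -0.16 -0.17] op 0.490
t15.05 pos [0.5009 0.1895 0.0641] x [-1.    -0.004 -0.003] y [ 0.003  0.001 -1.   ] z [ 0.004 -1.    -0.001] F [-0.6  -0.3   0.96] op 0.489
[-5.94559683 -5.03113353  6.68026363]
```

View pics/w15.png

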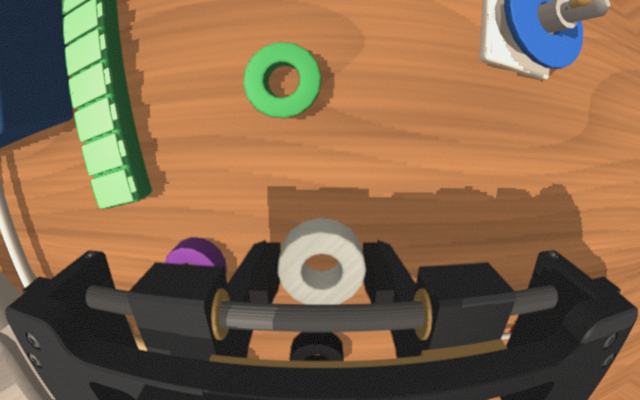

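send_rows(
  motion=[
    [[0,0,0,-0.3,-1,0.5,0.7],[0,0,0,-0.6,-1,0.8,0.7],[0,0,0,-0.8,-1,0.9,0.7],[0,0,0,-0.8,-1,1,0.7],[0,0,0,-0.8,-0.7,1,0.7]],
  ],
)

```text
clock: 15.47
tool_pos: [0.5671, 0.1048, 0.1567]
eef_rot: [-0.001, 0.707, -0.707, 0.002]
contact_force: [0.1, -0.2, -0.8]
opening: 0.488
```

send_rows(
  motion=[
    [[0,0,0,-0.7,-0.3,1,0.7],[0,0,0,-0.6,0,0.9,0.7],[0,0,0,-0.3,0,0.6,0.7],[0,0,0,-0.1,0,0,0.7],[0,0,0,0,0,0,0.7]],
  ],
)

```text
clock: 15.88
tool_pos: [0.5999, 0.0557, 0.1602]
eef_rot: [-0.002, 0.707, -0.707, 0.001]
contact_force: [-0.5, 0.9, 0.1]
opening: 0.492
```

```bash
python3 - <<'E'
from h import *
st(); d=snap("wrist","w16"); st()
cv2.imwrite("pics/c16.png",cv2.resize(d["img"][100:310,220:430,::-1],(600,600),interpolation=cv2.INTER_CUBIC))
E
```

```text
t15.88 pos [0.5999 0.0557 0.1602] x [-1.    -0.003  0.001] y [-0.001  0.    -1.   ] z [ 0.003 -1.    -0.   ] F [-0.53  0.85  0.07] op 0.492
t15.93 pos [0.5993 0.0571 0.16  ] x [-1.    -0.005  0.002] y [-0.002  0.001 -1.   ] z [ 0.005 -1.    -0.001] F [-0.33  0.48 -0.08] op 0.494
```

View pics/c16.png

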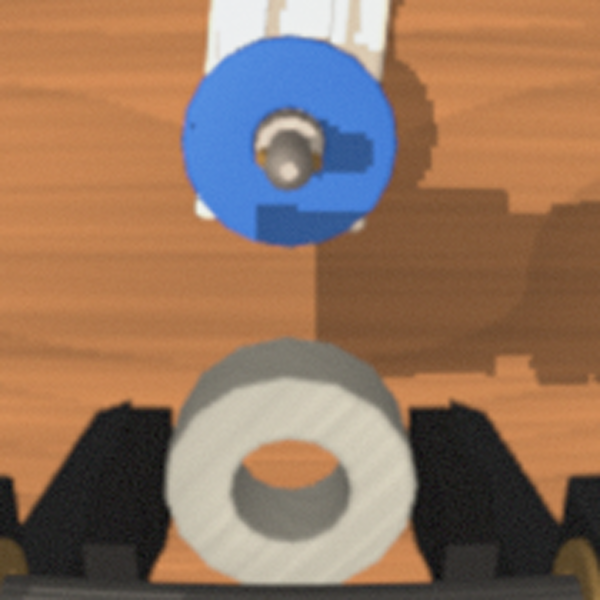

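```bash
python3 - <<'E'
from h import *
d=snap("wrist","w17"); st()
z=d["T"][2,3]+.0013
print("bore",onz(d,321.9,271.5,z).round(4))
print("tip",onz(d,321.5,160.2,.0903).round(4))
h=hsv(d); S=h[...,1].astype(int);H=h[...,0]
blue=(H>100)&(H<130)&(S>110)
for r in ringfit(d,blue,(295,150),.0431): print("disc",r[0][0].round(4),r[0][1].round(4),r[1])
E
```

```text
t15.98 pos [0.5991 0.0577 0.16  ] x [-1.    -0.006  0.002] y [-0.002  0.001 -1.   ] z [ 0.006 -1.    -0.001] F [-0.81 -0.42 -1.02] op 0.488
bore [0.6001 0.0569 0.1613]
tip [0.6413 0.0575 0.0903]
disc [0.6421 0.0564] 0.0295 206
disc [0.6405 0.0563] 0.0114 80
```

send_rows(
  motion=[
    [[0,0,0,-0.4,0.2,0.03,0.7],[0,0,0,-0.7,0.5,0,0.7],[0,0,0,-0.6,0.6,0,0.7],[0,0,0,-0.35,0.5,0,0.7],[0,0,0,-0.1,0.2,0,0.7]],
  ],
)

```text
clock: 16.4
tool_pos: [0.6434, 0.0563, 0.1186]
eef_rot: [-0.003, 0.707, -0.707, 0.001]
contact_force: [-0.7, -0.4, -1.6]
opening: 0.488
```

send_rows(
  motion=[
    [[0,0,0,0,0.1,0,0.7],[0,0,0,0,0,0,0.7],[0,0,0,0,0,0,0.7],[0,0,0,0,0,0,0.7],[0,0,0,0,0,0,0.7]],
  ],
)

```text
clock: 16.82
tool_pos: [0.6433, 0.0553, 0.1193]
eef_rot: [-0.001, 0.707, -0.707, 0.002]
contact_force: [0.9, -0.1, -0.4]
opening: 0.493
```

```bash
python3 - <<'E'
from h import *
st(); d=snap("wrist","w18"); st()
cv2.imwrite("pics/c18.png",cv2.resize(d["img"][190:310,240:400,::-1],(800,600),interpolation=cv2.INTER_CUBIC))
E
```

```text
t16.82 pos [0.6433 0.0553 0.1193] x [-1.    -0.004 -0.001] y [ 0.001  0.    -1.   ] z [ 0.004 -1.    -0.   ] F [ 0.93 -0.05 -0.38] op 0.493
t16.87 pos [0.6433 0.0553 0.1192] x [-1.    -0.004 -0.001] y [ 0.001  0.    -1.   ] z [ 0.004 -1.    -0.   ] F [ 0.42  0.39 -0.74] op 0.493
```

View pics/c18.png

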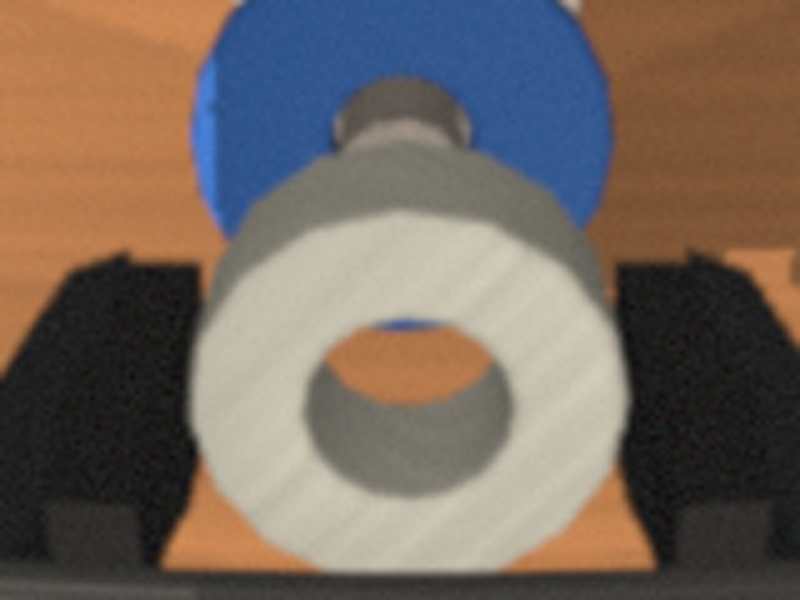

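send_rows(
  motion=[
    [[0,0,0,0.02,0.1,-0.05,0.7],[0,0,0,0,0.2,0,0.7],[0,0,0,0,0.3,0,0.7],[0,0,0,0,0.2,0,0.7],[0,0,0,0,0.1,0,0.7]],
  ],
)

```text
clock: 17.28
tool_pos: [0.6422, 0.0562, 0.0995]
eef_rot: [0.002, -0.707, 0.707, -0.001]
contact_force: [0.7, 0.5, -0.2]
opening: 0.487
```

```bash
python3 - <<'E'
from h import *
st(); d=snap("wrist","w19"); st()
cv2.imwrite("pics/c19.png",cv2.resize(d["img"][190:310,240:400,::-1],(800,600),interpolation=cv2.INTER_CUBIC))
E
```

```text
t17.28 pos [0.6422 0.0562 0.0995] x [-1.    -0.004  0.002] y [-0.002 -0.    -1.   ] z [ 0.004 -1.     0.   ] F [ 0.71  0.46 -0.18] op 0.487
t17.33 pos [0.6422 0.0561 0.0994] x [-1.    -0.004  0.002] y [-0.002 -0.    -1.   ] z [ 0.004 -1.     0.   ] F [ 0.05  0.48 -0.3 ] op 0.489
```

View pics/c19.png

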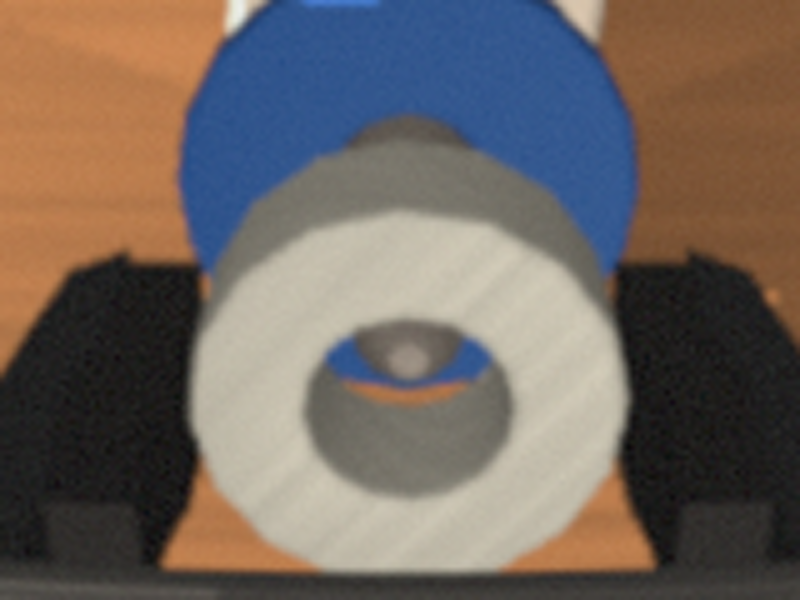

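```bash
python3 - <<'E'
from h import *
d=snap("wrist"); st()
f=lambda u,v:(240+u/5,190+v/5)
z=d["T"][2,3]
print("bore top",onz(d,*f(409,408),z+.0013).round(4),"tip",onz(d,*f(407,358),.0903).round(4))
a=[onz(d,*f(409,r),z-.0187)[0].round(4) for r in (320,404)]; print("bottom rim far? row404 ->",a)
a=[onz(d,*f(409,r),z+.0013)[0].round(4) for r in (320,497)]; print("top rim",a)
E
```

```text
t17.38 pos [0.6424 0.0562 0.0998] x [-1.    -0.004  0.001] y [-0.001 -0.    -1.   ] z [ 0.004 -1.     0.   ] F [-0.1   0.26 -1.56] op 0.491
bore top [0.643  0.056  0.1007] tip [0.6428 0.0562 0.0903]
bottom rim far? row404 -> [np.float64(0.6422), np.float64(0.6315)]
top rim [np.float64(0.6528), np.float64(0.6325)]
```

send_rows(
  motion=[
    [[0,0,0,0,0.15,0,0.7],[0,0,0,0,0.25,0,0.7],[0,0,0,0,0.25,0,0.7],[0,0,0,0,0.2,0,0.7],[0,0,0,0,0.1,0,0.7]],
  ],
)

```text
clock: 17.8
tool_pos: [0.6424, 0.0562, 0.0807]
eef_rot: [0.002, -0.707, 0.707, -0.001]
contact_force: [0.3, 0.3, -1.4]
opening: 0.489
```

send_rows(
  motion=[
    [[0,0,0,0,0.05,0,0.7],[0,0,0,0,0.05,0,0.7],[0,0,0,0,0.03,0,0.7],[0,0,0,0,0.03,0,0.7],[0,0,0,0,0,0,0.7]],
  ],
)

```text
clock: 18.22
tool_pos: [0.643, 0.0562, 0.0785]
eef_rot: [0.001, -0.707, 0.707, -0.002]
contact_force: [0.3, -0.3, -0.4]
opening: 0.49
```

```bash
python3 - <<'E'
from h import *
st(); d=snap("wrist","w20"); st()
cv2.imwrite("pics/c20.png",cv2.resize(d["img"][190:310,240:400,::-1],(800,600),interpolation=cv2.INTER_CUBIC))
E
```

```text
t18.22 pos [0.643  0.0562 0.0785] x [-1.    -0.004 -0.   ] y [ 0. -0. -1.] z [ 0.004 -1.     0.   ] F [ 0.32 -0.34 -0.43] op 0.490
t18.27 pos [0.643  0.0562 0.0786] x [-1.    -0.004 -0.   ] y [ 0. -0. -1.] z [ 0.004 -1.     0.   ] F [-0.05  0.91 -1.  ] op 0.488
```

View pics/c20.png

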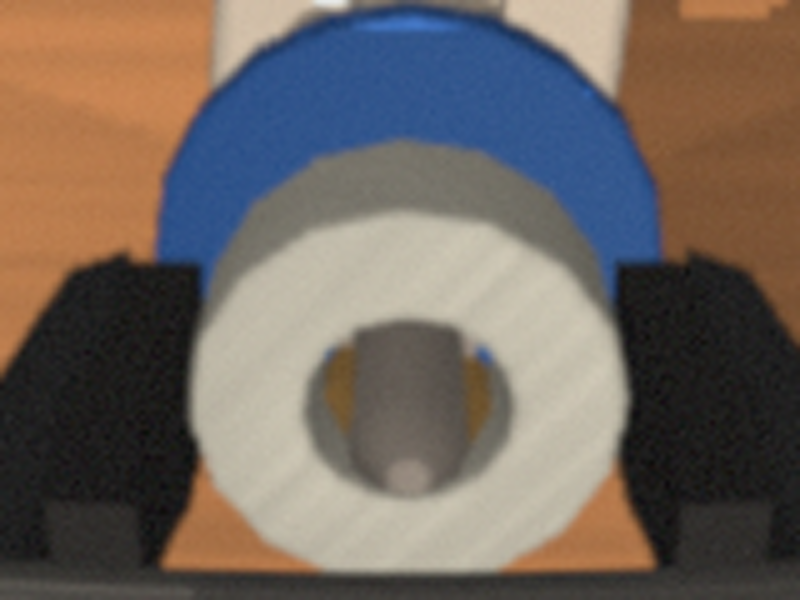

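Good: the spindle is centred in the bore at (409,408), with the underside at about 0.060 and the journal top at about 0.058. I'll ease it on.

send_rows(
  motion=[
    [[0,0,0,0,0.04,0,0.7],[0,0,0,0,0.04,0,0.7],[0,0,0,0,0.04,0,0.7],[0,0,0,0,0.04,0,0.7],[0,0,0,0,0,0,0.7]],
  ],
)

```text
clock: 18.68
tool_pos: [0.6428, 0.0562, 0.075]
eef_rot: [0.002, -0.707, 0.707, -0.001]
contact_force: [0.4, 1.0, -0.9]
opening: 0.49
```

send_rows(
  motion=[
    [[0,0,0,0,0.03,0,0.7],[0,0,0,0,0.03,0,0.7],[0,0,0,0,0.03,0,0.7],[0,0,0,0,0.03,0,0.7],[0,0,0,0,0,0,0.7]],
  ],
)

```text
clock: 19.1
tool_pos: [0.6428, 0.0562, 0.0727]
eef_rot: [0.002, -0.707, 0.707, -0.001]
contact_force: [-0.3, -0.4, -0.5]
opening: 0.491
```

send_rows(
  motion=[
    [[0,0,0,0,0.08,0,0.7],[0,0,0,0,0.09,0,0.7],[0,0,0,0,0.09,0,0.7],[0,0,0,0,0.08,0,0.7],[0,0,0,0,0.04,0,0.7]],
  ],
)

```text
clock: 19.52
tool_pos: [0.6427, 0.0562, 0.0648]
eef_rot: [0.002, -0.707, 0.707, -0.001]
contact_force: [0.2, -0.1, -0.1]
opening: 0.49
```

send_rows(
  motion=[
    [[0,0,0,0,0.025,0,0.7],[0,0,0,0,0.025,0,0.7],[0,0,0,0,0.025,0,0.7],[0,0,0,0,0.025,0,0.7],[0,0,0,0,0,0,0.7]],
  ],
)

```text
clock: 19.93
tool_pos: [0.6429, 0.0562, 0.0632]
eef_rot: [0.002, -0.707, 0.707, -0.001]
contact_force: [0.5, -0.4, -1.2]
opening: 0.49
```

send_rows(
  motion=[
    [[0,0,0,0,0.025,0,0.7],[0,0,0,0,0.025,0,0.7],[0,0,0,0,0.02,0,0.7],[0,0,0,0,0,0,0.7],[0,0,0,0,0,0,0.7]],
  ],
)

```text
clock: 20.35
tool_pos: [0.6429, 0.0562, 0.0618]
eef_rot: [0.001, -0.707, 0.707, -0.002]
contact_force: [0.2, 0.2, -0.9]
opening: 0.489
```

```bash
python3 - <<'E'
from h import *
st(); d=snap("wrist","w21"); st()
cv2.imwrite("pics/c21.png",cv2.resize(d["img"][190:310,240:400,::-1],(800,600),interpolation=cv2.INTER_CUBIC))
E
```

```text
t20.35 pos [0.6429 0.0562 0.0618] x [-1.    -0.004 -0.   ] y [ 0. -0. -1.] z [ 0.004 -1.     0.   ] F [ 0.23  0.23 -0.92] op 0.489
t20.40 pos [0.6429 0.0562 0.0618] x [-1.    -0.004 -0.   ] y [ 0. -0. -1.] z [ 0.004 -1.     0.   ] F [ 0.14  0.25 -0.48] op 0.489
```

View pics/c21.png

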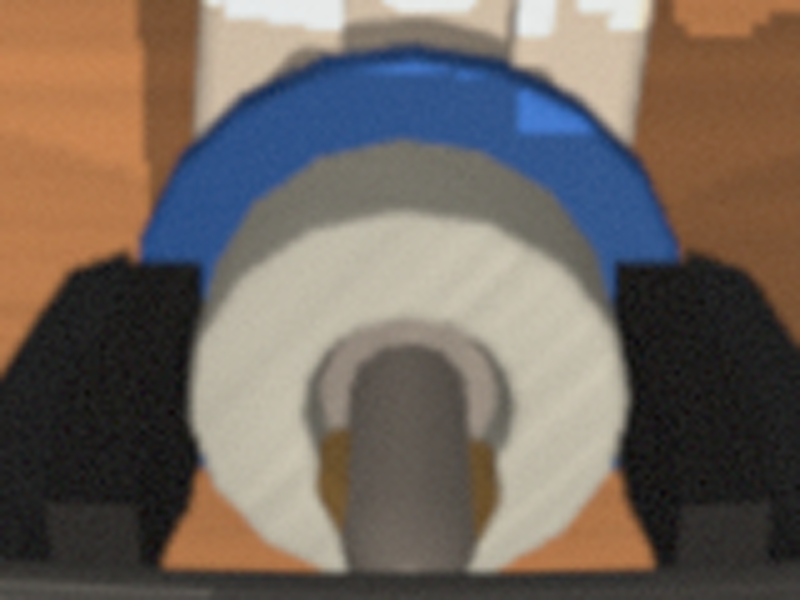

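send_rows(
  motion=[
    [[0,0,0,0,0.025,0,0.7],[0,0,0,0,0.02,0,0.7],[0,0,0,0,0,0,0.7],[0,0,0,0,0,0,0.7],[0,0,0,0,0,0,0.7]],
  ],
)

```text
clock: 20.82
tool_pos: [0.6431, 0.0562, 0.0617]
eef_rot: [-0.001, 0.707, -0.707, 0.002]
contact_force: [-1.5, -1.3, 6.3]
opening: 0.487
```

send_rows(
  motion=[
    [[0,0,0,0,0,0,0.3],[0,0,0,0,0,0,-0.2],[0,0,0,0,0,0,-0.8],[0,0,0,0,0,0,-0.8],[0,0,0,0,0,0,-0.8]],
  ],
)

```text
clock: 21.23
tool_pos: [0.6428, 0.0562, 0.0607]
eef_rot: [0.002, -0.707, 0.707, -0.001]
contact_force: [-0.1, 0.5, -1.0]
opening: 0.769
```

send_rows(
  motion=[
    [[0,0,0,0,-0.3,0,-0.8],[0,0,0,0,-1,0,-0.8],[0,0,0,0,-1,0,-0.8],[0,0,0,0,-1,0,-0.8],[0,0,0,0.3,-1,0,-0.8]],
  ],
)

```text
clock: 21.65
tool_pos: [0.6379, 0.0561, 0.1482]
eef_rot: [0.001, -0.707, 0.707, -0.002]
contact_force: [-0.2, -0.1, 0.5]
opening: 0.902
```

```bash
python3 - <<'E'
from h import *
st(); d=snap("wrist","w22");print(delta([.489,-.185,.13]))
cv2.imwrite("pics/c22.png",cv2.resize(d["img"][140:260,240:400,::-1],(800,600),interpolation=cv2.INTER_CUBIC))
E
```

```text
t21.65 pos [0.6379 0.0561 0.1482] x [-1.    -0.004 -0.002] y [ 0.002 -0.    -1.   ] z [ 0.004 -1.     0.   ] F [-0.16 -0.06  0.5 ] op 0.902
[ 7.52191227  1.05581955 12.03275535]
```

View pics/c22.png

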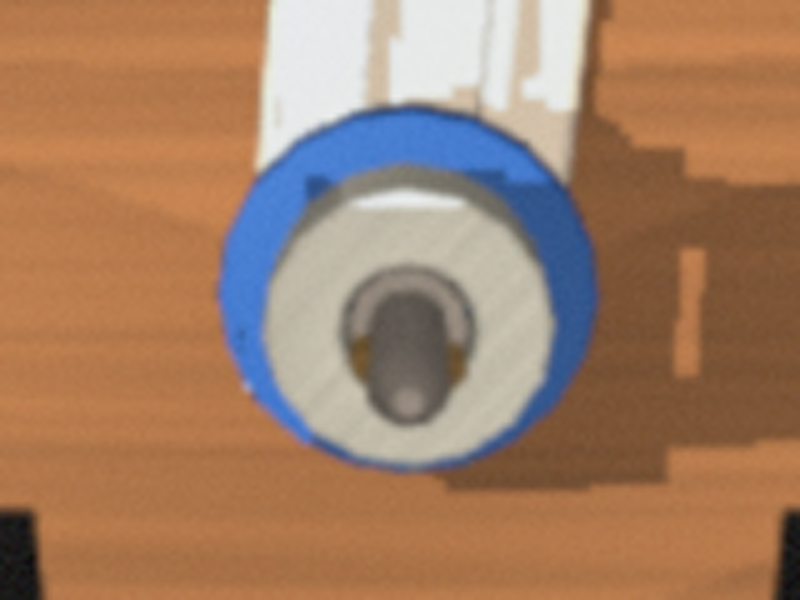

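send_rows(
  motion=[
    [[0,0,0,1,0,0.6,-0.6],[0,0,0,1,0,1,-0.6],[0,0,0,1,0,1,-0.6],[0,0,0,1,0,1,-0.6],[0,0,0,1,0,1,-0.6]],
  ],
)

```text
clock: 22.12
tool_pos: [0.5364, -0.037, 0.1473]
eef_rot: [0.001, -0.707, 0.707, -0.002]
contact_force: [0.7, -0.5, 0.4]
opening: 0.801
```

send_rows(
  motion=[
    [[0,0,0,1,0.2,1,-0.6],[0,0,0,0.8,0.2,1,-0.6],[0,0,0,0.5,0.2,1,-0.6],[0,0,0,0.2,0.2,1,-0.6],[0,0,0,0,0.2,1,-0.6]],
  ],
)

```text
clock: 22.53
tool_pos: [0.4863, -0.1375, 0.1271]
eef_rot: [0.002, -0.707, 0.707, -0.001]
contact_force: [-0.3, -1.0, 0.2]
opening: 0.797
```

send_rows(
  motion=[
    [[0,0,0,0,0,1,-0.6],[0,0,0,0,0,0.9,-0.6],[0,0,0,0,0,0.5,-0.6],[0,0,0,0,0,0,-0.6],[0,0,0,0,0,0,-0.6]],
  ],
)

```text
clock: 22.95
tool_pos: [0.488, -0.1841, 0.127]
eef_rot: [-0.001, 0.707, -0.707, 0.001]
contact_force: [-0.2, 1.0, -0.2]
opening: 0.799
```

```bash
python3 - <<'E'
from h import *
st(); d=snap("wrist","w23"); h=hsv(d); S=h[...,1].astype(int);H=h[...,0]
red=((H<6)|(H>174))&(S>150)
n,l,s,c=cv2.connectedComponentsWithStats(red.astype(np.uint8)); print([(s[i],c[i]) for i in range(1,n) if s[i,4]>100])
u,v=proj(d,[.489,-.185,.014])[0].astype(int);print(u,v)
cv2.imwrite("pics/c23.png",cv2.resize(d["img"][v-60:v+60,u-80:u+80,::-1],(800,600),interpolation=cv2.INTER_CUBIC))
E
```

```text
t22.95 pos [ 0.488  -0.1841  0.127 ] x [-1.    -0.004 -0.   ] y [ 0.  0. -1.] z [ 0.004 -1.    -0.   ] F [-0.2   0.99 -0.24] op 0.799
[(array([309, 181,  37,  38, 896], dtype=int32), array([326.75111607, 199.38169643])), (array([608, 273,  18,  23, 194], dtype=int32), array([618.33505155, 281.48969072]))]
322 199
```

View pics/c23.png

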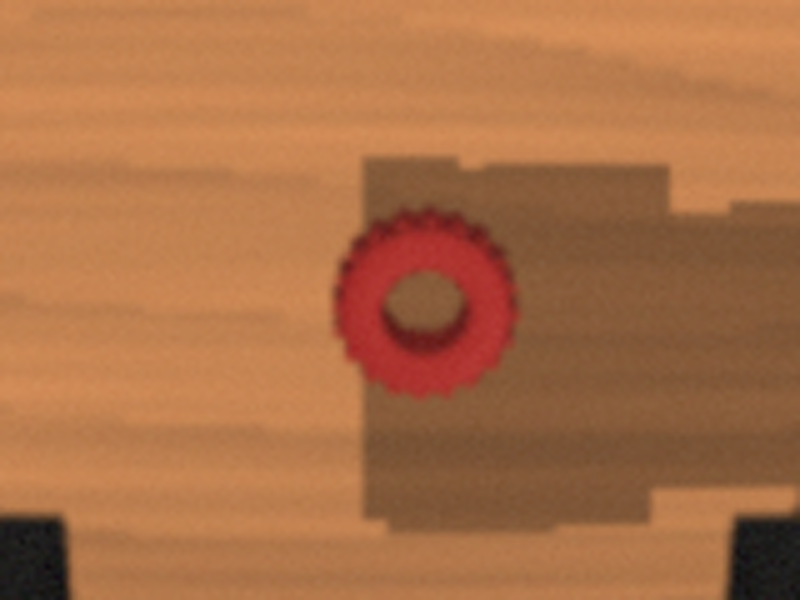

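View pics/w23.png

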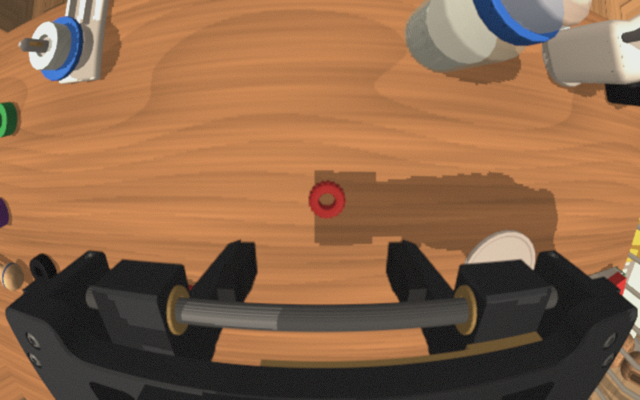

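```bash
python3 - <<'E'
from h import *
st(); d=snap("wrist"); c=onz(d,327,201.1,.014); print(c, delta([c[0]-.0005,c[1],.017]))
E
```

```text
t23.00 pos [ 0.4881 -0.1831  0.127 ] x [-1.    -0.005 -0.   ] y [ 0.     0.001 -1.   ] z [ 0.005 -1.    -0.001] F [-0.62  0.67 -0.07] op 0.799
[ 0.48808377 -0.18751515  0.014     ] [0.02972163 5.49836099 0.2442226 ]
```

send_rows(
  motion=[
    [[0,0,0,0.02,0.4,0.22,-0.6],[0,0,0,0,0.9,0,-0.6],[0,0,0,0,0.9,0,-0.6],[0,0,0,0,0.8,0,-0.4],[0,0,0,0,0.7,0,-0.2]],
  ],
)

```text
clock: 23.47
tool_pos: [0.4873, -0.1878, 0.0514]
eef_rot: [-0.002, 0.707, -0.707, 0.002]
contact_force: [0.4, 0.1, 0.2]
opening: 0.669
```

send_rows(
  motion=[
    [[0,0,0,0,0.6,0,-0.2],[0,0,0,0,0.5,0,-0.2],[0,0,0,0,0.4,0,-0.2],[0,0,0,0,0.3,0,-0.2],[0,0,0,0,0,0,-0.2]],
  ],
)

```text
clock: 23.88
tool_pos: [0.4872, -0.1886, 0.016]
eef_rot: [-0.002, 0.707, -0.707, 0.001]
contact_force: [-0.4, 0.1, 0.1]
opening: 0.6
```

```bash
python3 - <<'E'
from h import *
st(); d=snap("wrist","w24"); st()
E
```

```text
t23.88 pos [ 0.4872 -0.1886  0.016 ] x [-1.    -0.005  0.001] y [-0.001  0.    -1.   ] z [ 0.005 -1.    -0.   ] F [-0.39  0.15  0.06] op 0.600
t23.93 pos [ 0.4874 -0.1887  0.0166] x [-1.    -0.004  0.001] y [-0.001  0.    -1.   ] z [ 0.004 -1.    -0.   ] F [-0.74 -0.14  0.41] op 0.599
```

View pics/w24.png

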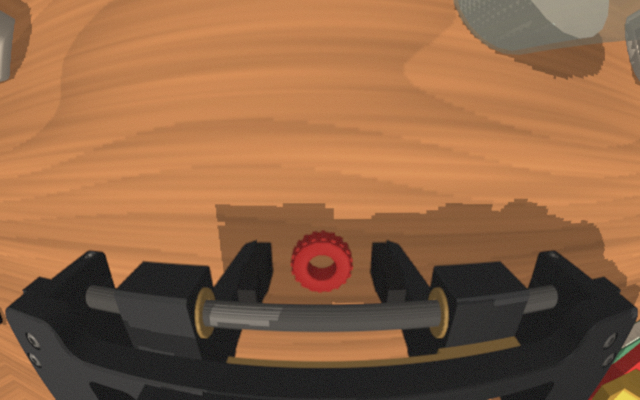

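send_rows(
  motion=[
    [[0,0,0,0,0,0,0.2],[0,0,0,0,0,0,0.6],[0,0,0,0,0,0,0.9],[0,0,0,0,0,0,0.9],[0,0,0,0,0,0,0.9]],
  ],
  force=40,
)

```text
clock: 24.35
tool_pos: [0.4879, -0.189, 0.0174]
eef_rot: [0.001, -0.707, 0.707, -0.002]
contact_force: [-0.4, 0.1, 3.5]
opening: 0.321
```

send_rows(
  motion=[
    [[0,0,0,0,0,0,0.9],[0,0,0,0,0,0,0.9],[0,0,0,0,-0.3,0,0.9],[0,0,0,0,-0.8,0,0.9],[0,0,0,0,-1,0,0.9]],
  ],
)

```text
clock: 24.77
tool_pos: [0.4865, -0.1884, 0.0586]
eef_rot: [-0.003, 0.707, -0.707, 0.001]
contact_force: [1.2, -0.2, -1.0]
opening: 0.316
```

```bash
python3 - <<'E'
from h import *
st(); d=snap("wrist","w25"); st(); print(delta([.60,.0562,.165]))
E
```

```text
t24.77 pos [ 0.4865 -0.1884  0.0586] x [-1.    -0.004  0.003] y [-0.003  0.001 -1.   ] z [ 0.004 -1.    -0.001] F [ 1.2  -0.15 -1.  ] op 0.316
t24.82 pos [ 0.4884 -0.1893  0.0622] x [-1.    -0.004 -0.003] y [ 0.003 -0.001 -1.   ] z [ 0.004 -1.     0.001] F [-0.49 -0.1   3.1 ] op 0.319
[ -5.64446459  -5.13790124 -12.24855879]
```

View pics/w25.png

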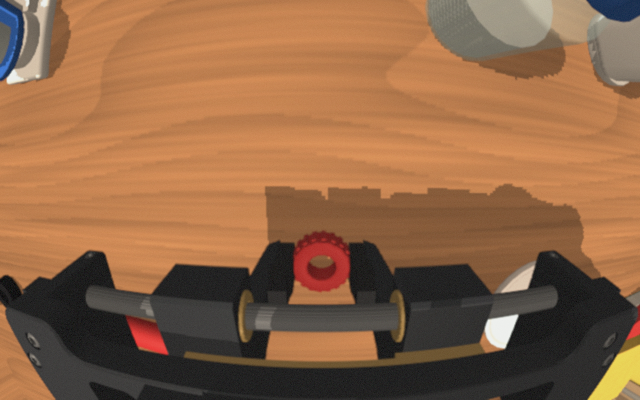

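send_rows(
  motion=[
    [[0,0,0,0,-1,-0.5,0.9],[0,0,0,-0.2,-1,-0.9,0.9],[0,0,0,-0.4,-1,-1,0.9],[0,0,0,-0.5,-1,-1,0.9],[0,0,0,-0.5,-0.8,-1,0.9]],
  ],
)

```text
clock: 25.23
tool_pos: [0.5193, -0.0998, 0.1564]
eef_rot: [0.001, -0.707, 0.707, -0.002]
contact_force: [0.4, -0.4, -0.3]
opening: 0.318
```

send_rows(
  motion=[
    [[0,0,0,-0.5,-0.3,-1,0.9],[0,0,0,-0.5,0,-1,0.9],[0,0,0,-0.5,0,-1,0.9],[0,0,0,-0.5,0,-1,0.9],[0,0,0,-0.5,0,-1,0.9]],
  ],
)

```text
clock: 25.65
tool_pos: [0.5688, 0.0006, 0.161]
eef_rot: [0.002, -0.707, 0.707, -0.001]
contact_force: [-0.0, -1.0, 0.6]
opening: 0.319
```

send_rows(
  motion=[
    [[0,0,0,-0.5,0,-1,0.9],[0,0,0,-0.5,0,-1,0.9],[0,0,0,-0.4,0,-0.6,0.9],[0,0,0,0,0,-0.2,0.9],[0,0,0,0,0,0,0.9]],
  ],
)

```text
clock: 26.07
tool_pos: [0.596, 0.057, 0.1606]
eef_rot: [-0.003, 0.707, -0.707, 0.002]
contact_force: [-1.1, -0.8, -0.1]
opening: 0.325
```

send_rows(
  motion=[
    [[0,0,0,0,0,0,0.9],[0,0,0,0,0,0,0.9],[0,0,0,0,0,0,0.9],[0,0,0,0,0,0,0.9],[0,0,0,0,0,0,0.9]],
  ],
)

```text
clock: 26.48
tool_pos: [0.5963, 0.0548, 0.161]
eef_rot: [0.001, -0.707, 0.707, -0.001]
contact_force: [0.2, -0.4, 0.1]
opening: 0.319
```

```bash
python3 - <<'E'
from h import *
st(); d=snap("wrist","w26"); st()
cv2.imwrite("pics/c26.png",cv2.resize(d["img"][100:310,220:430,::-1],(600,600),interpolation=cv2.INTER_CUBIC))
E
```

```text
t26.48 pos [0.5963 0.0548 0.161 ] x [-1.    -0.003  0.   ] y [-0. -0. -1.] z [ 0.003 -1.     0.   ] F [ 0.2  -0.37  0.06] op 0.319
t26.53 pos [0.5964 0.055  0.161 ] x [-1.    -0.003  0.   ] y [-0. -0. -1.] z [ 0.003 -1.     0.   ] F [-0.18 -0.77 -0.42] op 0.320
```

View pics/c26.png

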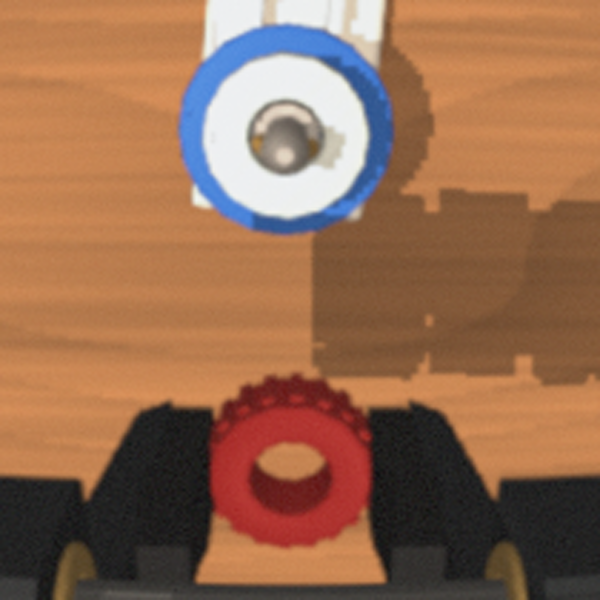

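```bash
python3 - <<'E'
from h import *
st(); d=snap("wrist","w27")
f=lambda u,v:(220+u*.35,100+v*.35)
z=d["T"][2,3]
c=onz(d,*f(291,479.5),z-.0034);t=onz(d,*f(287,155),.0903);print(c,t,t-c, (c-d["T"][:3,3]))
h=hsv(d); S=h[...,1].astype(int);H=h[...,0]
red=((H<6)|(H>174))&(S>150)
print(f(291,510))
E
```

```text
t26.53 pos [0.5964 0.055  0.161 ] x [-1.    -0.003  0.   ] y [-0. -0. -1.] z [ 0.003 -1.     0.   ] F [-0.18 -0.77 -0.42] op 0.320
[0.59659184 0.05485075 0.15759985] [0.64235484 0.05592465 0.0903    ] [ 0.045763    0.0010739  -0.06729985] [ 0.00021156 -0.00019189 -0.0034    ]
(321.85, 278.5)
```

send_rows(
  motion=[
    [[0,0,0,-0.5,0.2,-0.05,0.9],[0,0,0,-0.7,0.5,0,0.9],[0,0,0,-0.6,0.7,0,0.9],[0,0,0,-0.35,0.6,0,0.9],[0,0,0,-0.14,0.3,0,0.9]],
  ],
)

```text
clock: 27.0
tool_pos: [0.6423, 0.0567, 0.1131]
eef_rot: [0.002, -0.707, 0.707, -0.001]
contact_force: [-0.3, -0.2, 0.8]
opening: 0.319
```

send_rows(
  motion=[
    [[0,0,0,0,0.1,0,0.9],[0,0,0,0,0.05,0,0.9],[0,0,0,0,0,0,0.9],[0,0,0,0,0,0,0.9],[0,0,0,0,0,0,0.9]],
  ],
)

```text
clock: 27.42
tool_pos: [0.6423, 0.0569, 0.1126]
eef_rot: [-0.001, 0.707, -0.707, 0.002]
contact_force: [0.8, -0.2, 0.3]
opening: 0.319
```

```bash
python3 - <<'E'
from h import *
st(); d=snap("wrist","w28"); st()
cv2.imwrite("pics/c28.png",cv2.resize(d["img"][190:310,240:400,::-1],(800,600),interpolation=cv2.INTER_CUBIC))
E
```

```text
t27.42 pos [0.6423 0.0569 0.1126] x [-1.    -0.004 -0.001] y [ 0.001  0.    -1.   ] z [ 0.004 -1.    -0.   ] F [ 0.77 -0.19  0.29] op 0.319
t27.47 pos [0.6424 0.0569 0.1126] x [-1.    -0.004 -0.001] y [ 0.001  0.    -1.   ] z [ 0.004 -1.    -0.   ] F [ 0.6  -1.03  0.64] op 0.323
```

View pics/c28.png

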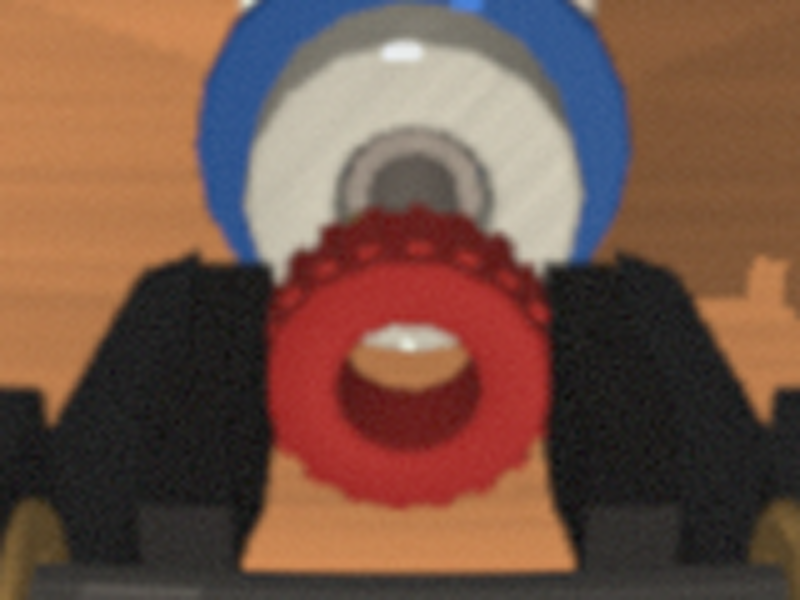

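send_rows(
  motion=[
    [[0,0,0,0,0.05,0.035,0.9],[0,0,0,0,0.15,0,0.9],[0,0,0,0,0.15,0,0.9],[0,0,0,0,0.05,0,0.9],[0,0,0,0,0,0,0.9]],
  ],
)

```text
clock: 27.88
tool_pos: [0.6419, 0.0561, 0.1034]
eef_rot: [0.002, -0.707, 0.707, -0.001]
contact_force: [-0.5, 0.2, -0.9]
opening: 0.318
```

```bash
python3 - <<'E'
from h import *
st(); d=snap("wrist","w29"); st()
cv2.imwrite("pics/c29.png",cv2.resize(d["img"][190:310,240:400,::-1],(800,600),interpolation=cv2.INTER_CUBIC))
E
```

```text
t27.88 pos [0.6419 0.0561 0.1034] x [-1.    -0.004  0.001] y [-0.001 -0.    -1.   ] z [ 0.004 -1.     0.   ] F [-0.53  0.22 -0.91] op 0.318
t27.93 pos [0.6421 0.0561 0.1036] x [-1.    -0.004  0.001] y [-0.001 -0.    -1.   ] z [ 0.004 -1.     0.   ] F [-0.12  0.29 -0.42] op 0.319
```

View pics/c29.png

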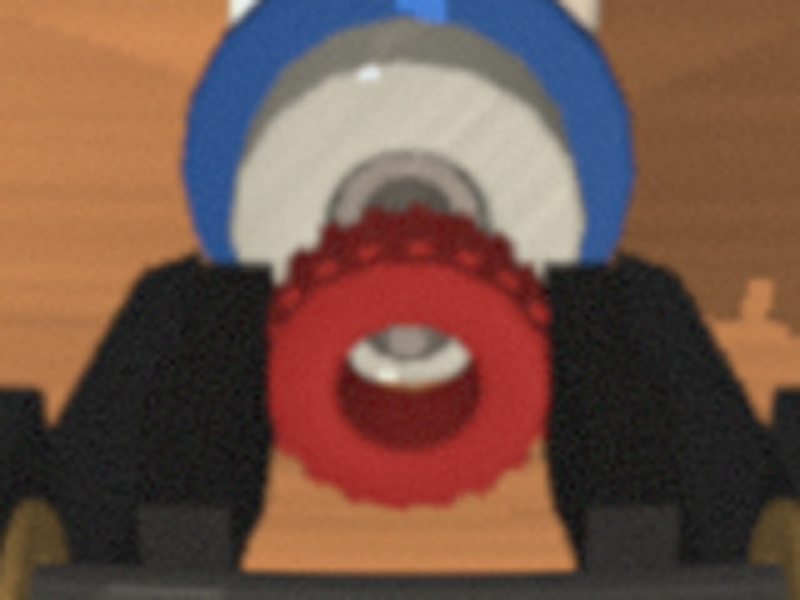

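```bash
python3 - <<'E'
from h import *
d=snap("wrist"); st()
f=lambda u,v:(240+u/5,190+v/5)
z=d["T"][2,3]
print("bore",[onz(d,*f(410,r),z-.0034).round(4) for r in (325,450)],"low",onz(d,*f(410,390),z-.0174).round(4),"tip",onz(d,*f(408,340),.0901).round(4))
E
```

```text
t27.98 pos [0.6422 0.0561 0.1037] x [-1.    -0.004  0.   ] y [-0. -0. -1.] z [ 0.004 -1.     0.   ] F [ 0.25 -0.2   0.11] op 0.316
bore [array([0.6496, 0.0559, 0.1002]), array([0.635 , 0.0558, 0.1002])] low [0.634  0.0558 0.0862] tip [0.6425 0.056  0.0901]
```

send_rows(
  motion=[
    [[0,0,0,-0.03,0.06,0,0.9],[0,0,0,0,0.06,0,0.9],[0,0,0,0,0.05,0,0.9],[0,0,0,0,0.03,0,0.9],[0,0,0,0,0,0,0.9]],
  ],
)

```text
clock: 28.4
tool_pos: [0.6428, 0.0561, 0.0997]
eef_rot: [0.002, -0.707, 0.707, -0.001]
contact_force: [-0.8, -0.5, -0.8]
opening: 0.321
```

```bash
python3 - <<'E'
from h import *
st(); d=snap("wrist","w30"); st()
cv2.imwrite("pics/c30.png",cv2.resize(d["img"][190:310,240:400,::-1],(800,600),interpolation=cv2.INTER_CUBIC))
E
```

```text
t28.40 pos [0.6428 0.0561 0.0997] x [-1.    -0.004  0.   ] y [-0. -0. -1.] z [ 0.004 -1.     0.   ] F [-0.78 -0.52 -0.77] op 0.321
t28.45 pos [0.6428 0.0561 0.0998] x [-1.    -0.004  0.   ] y [-0. -0. -1.] z [ 0.004 -1.     0.   ] F [-0.84 -0.33 -0.4 ] op 0.319
```

View pics/c30.png

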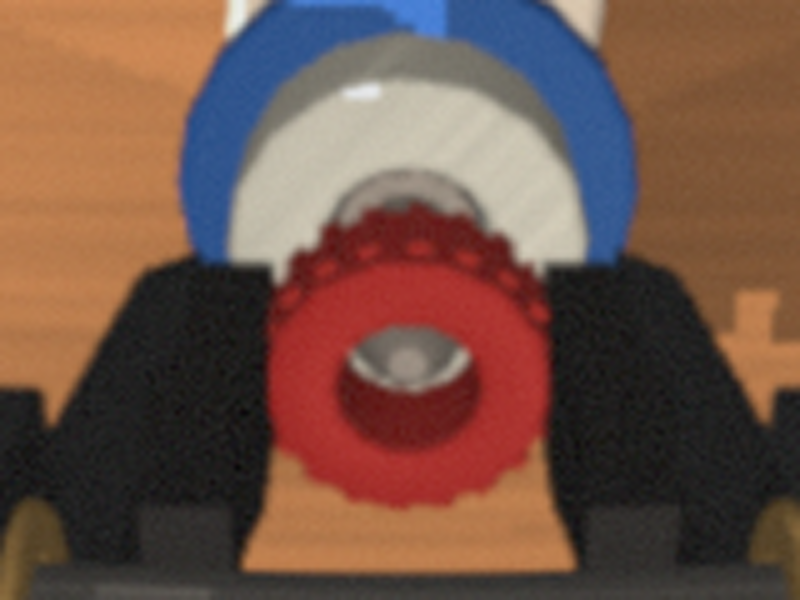

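send_rows(
  motion=[
    [[0,0,0,0,0.03,-0.01,0.9],[0,0,0,0,0.03,0,0.9],[0,0,0,0,0.03,0,0.9],[0,0,0,0,0,0,0.9],[0,0,0,0,0,0,0.9]],
  ],
)

```text
clock: 28.87
tool_pos: [0.6429, 0.0563, 0.0981]
eef_rot: [0.002, -0.707, 0.707, -0.001]
contact_force: [0.1, -0.6, 0.2]
opening: 0.322
```

send_rows(
  motion=[
    [[0,0,0,0,0.03,0,0.9],[0,0,0,0,0.03,0,0.9],[0,0,0,0,0.03,0,0.9],[0,0,0,0,0,0,0.9],[0,0,0,0,0,0,0.9]],
  ],
)

```text
clock: 29.28
tool_pos: [0.643, 0.0563, 0.0963]
eef_rot: [0.001, -0.707, 0.707, -0.002]
contact_force: [-0.6, 0.3, -0.9]
opening: 0.322
```

send_rows(
  motion=[
    [[0,0,0,0,0.03,0,0.9],[0,0,0,0,0.03,0,0.9],[0,0,0,0,0.03,0,0.9],[0,0,0,0,0,0,0.9],[0,0,0,0,0,0,0.9]],
  ],
)

```text
clock: 29.7
tool_pos: [0.6432, 0.0563, 0.0948]
eef_rot: [0.001, -0.707, 0.707, -0.002]
contact_force: [-0.9, -0.9, 3.8]
opening: 0.32
```

```bash
python3 - <<'E'
from h import *
st(); d=snap("wrist","w31"); st()
cv2.imwrite("pics/c31.png",cv2.resize(d["img"][190:310,240:400,::-1],(800,600),interpolation=cv2.INTER_CUBIC))
E
```

```text
t29.70 pos [0.6432 0.0563 0.0948] x [-1.    -0.004 -0.001] y [ 0.001 -0.    -1.   ] z [ 0.004 -1.     0.   ] F [-0.92 -0.87  3.8 ] op 0.320
t29.75 pos [0.6432 0.0563 0.0948] x [-1.    -0.004 -0.001] y [ 0.001 -0.    -1.   ] z [ 0.004 -1.     0.   ] F [-0.81  0.03  4.58] op 0.318
```

View pics/c31.png

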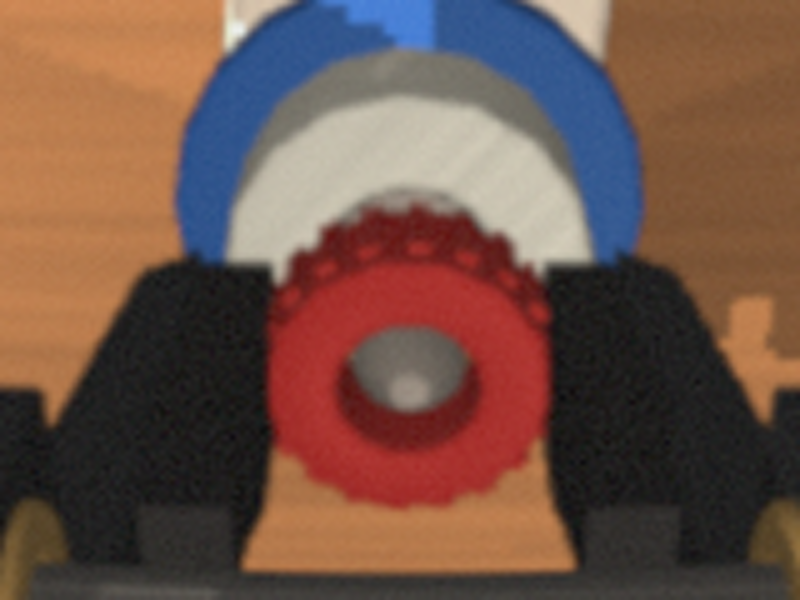

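send_rows(
  motion=[
    [[0,0,0,0,0.03,0,0.9],[0,0,0,0,0.03,0,0.9],[0,0,0,0,0.03,0,0.9],[0,0,0,0,0,0,0.9],[0,0,0,0,0,0,0.9]],
  ],
)

```text
clock: 30.17
tool_pos: [0.6431, 0.0564, 0.0926]
eef_rot: [0.001, -0.707, 0.707, -0.002]
contact_force: [0.1, -0.6, 1.8]
opening: 0.319
```

send_rows(
  motion=[
    [[0,0,0,0,0.03,0,0.9],[0,0,0,0,0.03,0,0.9],[0,0,0,0,0.03,0,0.9],[0,0,0,0,0,0,0.9],[0,0,0,0,0,0,0.9]],
  ],
)

```text
clock: 30.58
tool_pos: [0.6429, 0.0563, 0.0908]
eef_rot: [0.001, -0.707, 0.707, -0.001]
contact_force: [0.5, 0.2, 1.7]
opening: 0.321
```

send_rows(
  motion=[
    [[0,0,0,0,0.04,0,0.9],[0,0,0,0,0.04,0,0.9],[0,0,0,0,0.04,0,0.9],[0,0,0,0,0.04,0,0.9],[0,0,0,0,0.04,0,0.9]],
  ],
)

```text
clock: 31.0
tool_pos: [0.6429, 0.0563, 0.0869]
eef_rot: [0.001, -0.707, 0.707, -0.002]
contact_force: [0.1, 0.2, 4.5]
opening: 0.323
```

send_rows(
  motion=[
    [[0,0,0,0,0.04,0,0.9],[0,0,0,0,0.04,0,0.9],[0,0,0,0,0.04,0,0.9],[0,0,0,0,0.04,0,0.9],[0,0,0,0,0,0,0.9]],
  ],
)

```text
clock: 31.42
tool_pos: [0.6427, 0.0563, 0.0834]
eef_rot: [0.002, -0.707, 0.707, -0.001]
contact_force: [0.9, -0.5, 1.7]
opening: 0.317
```

```bash
python3 - <<'E'
from h import *
st(); d=snap("wrist","w32"); st()
cv2.imwrite("pics/c32.png",cv2.resize(d["img"][190:310,240:400,::-1],(800,600),interpolation=cv2.INTER_CUBIC))
E
```

```text
t31.42 pos [0.6427 0.0563 0.0834] x [-1.    -0.004  0.   ] y [-0. -0. -1.] z [ 0.004 -1.     0.   ] F [ 0.92 -0.49  1.68] op 0.317
t31.47 pos [0.6427 0.0563 0.0834] x [-1.    -0.004  0.   ] y [-0. -0. -1.] z [ 0.004 -1.     0.   ] F [-0.41 -0.12  2.37] op 0.317
```

View pics/c32.png

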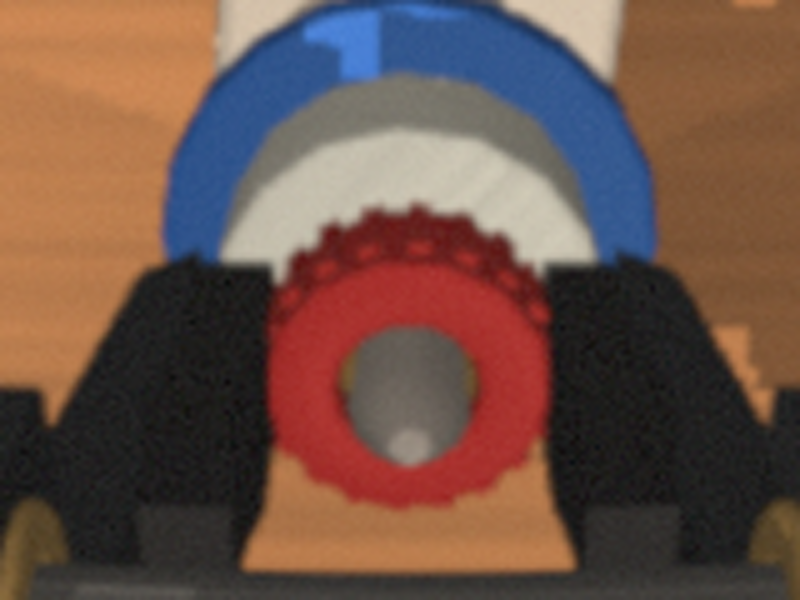

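send_rows(
  motion=[
    [[0,0,0,0,0.03,0,0.9],[0,0,0,0,0.03,0,0.9],[0,0,0,0,0.03,0,0.9],[0,0,0,0,0.02,0,0.9],[0,0,0,0,0,0,0.9]],
  ],
)

```text
clock: 31.88
tool_pos: [0.6428, 0.0563, 0.0814]
eef_rot: [0.002, -0.707, 0.707, -0.001]
contact_force: [-0.0, 0.6, 3.0]
opening: 0.318
```

send_rows(
  motion=[
    [[0,0,0,0,0.02,0,0.9],[0,0,0,0,0.02,0,0.9],[0,0,0,0,0,0,0.9],[0,0,0,0,0,0,0.9],[0,0,0,0,0,0,0.9]],
  ],
)

```text
clock: 32.3
tool_pos: [0.6429, 0.0563, 0.0807]
eef_rot: [0.001, -0.707, 0.707, -0.001]
contact_force: [0.8, -0.1, 3.5]
opening: 0.318
```

send_rows(
  motion=[
    [[0,0,0,0,0.02,0,0.9],[0,0,0,0,0.02,0,0.9],[0,0,0,0,0,0,0.9],[0,0,0,0,0,0,0.9],[0,0,0,0,0,0,0.9]],
  ],
)

```text
clock: 32.72
tool_pos: [0.6431, 0.0563, 0.0804]
eef_rot: [0.001, -0.707, 0.707, -0.002]
contact_force: [-0.1, -0.3, 6.5]
opening: 0.317
```

send_rows(
  motion=[
    [[0,0,0,0,0.02,0,0.9],[0,0,0,0,0.015,0,0.9],[0,0,0,0,0,0,0.9],[0,0,0,0,0,0,0.9],[0,0,0,0,0,0,0.9]],
  ],
)

```text
clock: 33.13
tool_pos: [0.6433, 0.0563, 0.0803]
eef_rot: [-0.001, 0.707, -0.707, 0.002]
contact_force: [-0.7, 0.1, 10.9]
opening: 0.323
```

```bash
python3 - <<'E'
from h import *
st(); d=snap("wrist","w33"); st()
cv2.imwrite("pics/c33.png",cv2.resize(d["img"][190:310,240:400,::-1],(800,600),interpolation=cv2.INTER_CUBIC))
E
```

```text
t33.13 pos [0.6433 0.0563 0.0803] x [-1.    -0.004 -0.001] y [ 0.001  0.    -1.   ] z [ 0.004 -1.    -0.   ] F [-0.69  0.13 10.86] op 0.323
t33.18 pos [0.6432 0.0563 0.0803] x [-1.    -0.004 -0.001] y [ 0.001  0.    -1.   ] z [ 0.004 -1.    -0.   ] F [-1.61  0.06 10.08] op 0.322
```

View pics/c33.png

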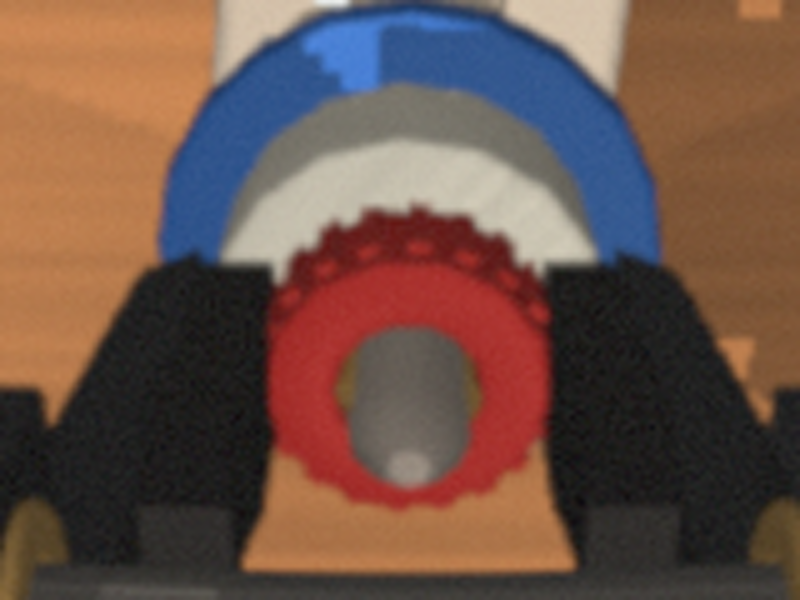

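Force is 11 N with no further travel, at the predicted home height, so the collar is home. I'll release it.

send_rows(
  motion=[
    [[0,0,0,0,-0.01,0,0.6],[0,0,0,0,0,0,0.2],[0,0,0,0,0,0,-0.4],[0,0,0,0,0,0,-0.4],[0,0,0,0,0,0,-0.4]],
  ],
)

```text
clock: 33.6
tool_pos: [0.6423, 0.0564, 0.0788]
eef_rot: [0.002, -0.707, 0.707, -0.001]
contact_force: [-0.3, 0.5, -0.3]
opening: 0.595
```

send_rows(
  motion=[
    [[0,0,0,0,0,0,-0.4],[0,0,0,0,-0.3,0,-0.4],[0,0,0,0,-0.8,0,-0.4],[0,0,0,0,-1,0,-0.4],[0,0,0,0,-1,0,-0.4]],
  ],
)

```text
clock: 34.02
tool_pos: [0.6425, 0.0563, 0.142]
eef_rot: [0.002, -0.707, 0.707, -0.001]
contact_force: [0.3, 0.5, -0.2]
opening: 0.699
```

send_rows(
  motion=[
    [[0,0,0,0.6,-0.5,0,-0.4],[0,0,0,1,-0.2,0,-0.4],[0,0,0,1,0,0,-0.4],[0,0,0,0.6,0,0,-0.4],[0,0,0,0,0,0,-0.4]],
  ],
)

```text
clock: 34.43
tool_pos: [0.5761, 0.056, 0.1559]
eef_rot: [0.003, -0.707, 0.707, -0.0]
contact_force: [-0.4, -1.0, 0.2]
opening: 0.7
```

```bash
python3 - <<'E'
from h import *
st(); d=snap("wrist","w34"); s=snap("side","s34"); t=snap("top","t34")
a=cv2.resize(d["img"][60:210,250:400],(400,400),interpolation=cv2.INTER_CUBIC)
b=cv2.resize(s["img"][190:245,220:285],(400,400),interpolation=cv2.INTER_CUBIC)
cv2.imwrite("pics/c34.png",np.hstack([a,b])[:,:,::-1])
E
```

```text
t34.43 pos [0.5761 0.056  0.1559] x [-1.    -0.005  0.003] y [-0.003 -0.    -1.   ] z [ 0.005 -1.     0.   ] F [-0.44 -1.    0.24] op 0.700
```

View pics/c34.png

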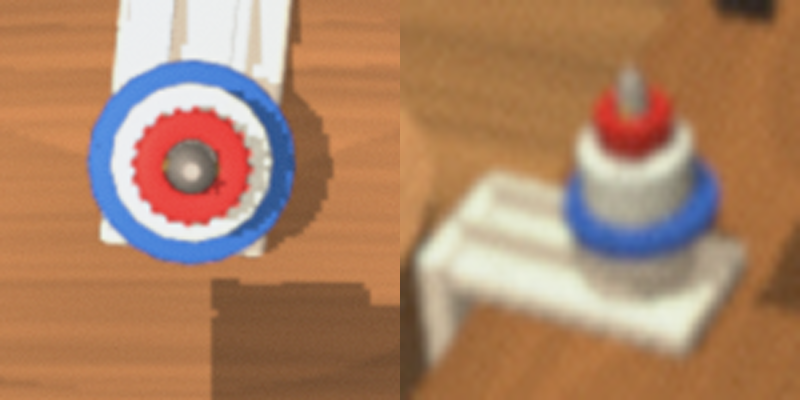

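View pics/t34.png

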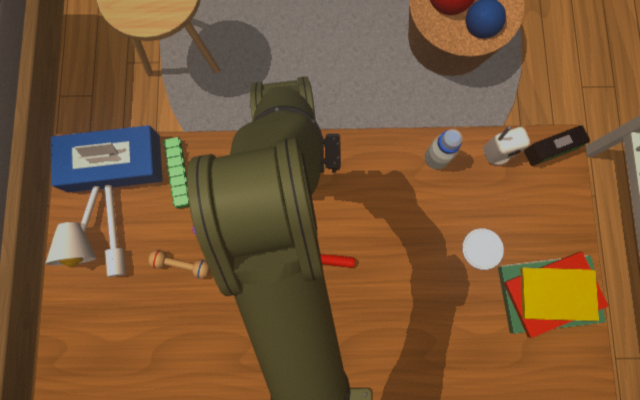

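```bash
python3 - <<'E'
from h import *
st(); job.finish_job(); st()
E
```

```text
t34.58 pos [0.5802 0.0561 0.1558] x [-1.    -0.004 -0.002] y [ 0.002  0.    -1.   ] z [ 0.004 -1.    -0.   ] F [-0.01 -0.17  1.17] op 0.698
the job is handed in; nothing more can be done
the job is handed in; nothing more can be done
```

All three rings are back on the spindle in order: blue disc, then the metal spacer, then the red collar. I let go of each one and handed the job in at about 34.6 s with the gripper clear of everything; `finish_job` reports no verdict.

- **Contact forces:** the disc came to rest at about 5 N and the spacer at about 6 N. The collar dragged at 2–5 N over the leaves, then stopped moving at 11 N. These are the forces reported at the end of each move, so brief peaks in between were not recorded.
- **Height:** the collar stopped with its underside at 62.9 mm. That matches the shoulder height found with the disc (about 34.9 mm) plus the 28 mm of disc and spacer.
- **Pictures:** the last wrist and side views show the stack flat and centred. The bottle, coaster, organiser, rattle and screwdriver look unmoved where they can be seen in the last top view. The arm hid part of that view, including some of the screwdriver and the other rings.
- **Disagreement:** the camera fits and the measured tool position differed by about 1 mm in x throughout. The disc also brushed the journal at about 2 N until I shifted it slightly.

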